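# Lay a breakfast place

### The job

Lay one breakfast place on the wooden placemat for someone sitting on the robot's side, with the washed things from the grey draining mat: stand the egg cup in the middle of the plate and the teacup in the middle of the coaster. Lay the fork to the left of the plate, the knife to the right of the plate and the soup spoon to the right of the knife, all square with the mat, handles towards the diner, their mid-lengths level with the plate's middle, and with about 3 cm (two fingers) clear between the plate's rim and the fork's and knife's handles and again between the knife's and the spoon's handles. Set the egg cup and teacup down rather than drop them, and leave the plate and the salt shaker where they are.

Things in the scene. Friction and masses are not known exactly. Their poses are not given: they have to be found in the camera images.
- placemat: Rigid light-wood placemat with fine lines, 290 (x) by 380 (y) by 4 mm, fixed, on the left or right half of the work surface. Origin at the centre of its underside, on the work surface. x points away from the diner (who sits on the robot's side), y to the diner's left, z up; turned at most 0.2 rad from the world axes.
- plate: Round white plate, 140 mm across the rim, 16 mm high, 0.3 kg, loose, near the middle of the placemat. Flat inner floor 90 mm across, 6 mm above its underside. Origin at the centre of its underside, on the mat's top face; axes parallel to the placemat's (x away from the diner, y to the diner's left).
- coaster: Round dark-wood coaster, 84 mm across, 6 mm thick, fixed, on the placemat behind the plate, at the left or the right (the salt shaker has the other side). Origin at the centre of its underside, on the mat's top face.
- salt_shaker: White salt shaker with a steel cap, 40 mm across, 68 mm tall, 0.12 kg, loose, standing on the placemat behind the plate, on the side that the coaster has not. Origin at the centre of its underside. Not to be moved.
- draining_mat: Ribbed flat grey plastic draining mat, 320 (x) by 230 (y) by 6 mm, fixed, on the half that the placemat has not. Origin at the centre of its underside, on the work surface; x away from the robot, within 0.15 rad. The five things start on it. A jam jar (64 mm across, 85 tall) stands behind it, its axis at least 100 mm from those of teacup and egg cup.
- fork: Table fork: black handle, steel head with four tines, 24 mm wide. 180 mm long, 60 g. Black handle 18 wide, 12 thick, x = -60 to +35 mm, flat on its support; steel to x = +120, 1 to 5 mm off it. Balances at x = +5 to +12. Origin under the handle's centreline, 30 mm nearer the handle's end than mid-length. x from handle to head, y left, z up. Starts handle to the robot.
- knife: Table knife: black handle, flat round-ended steel blade, 19 mm wide. 180 mm long, 60 g. Black handle 18 wide, 12 thick, x = -60 to +35 mm, flat on its support; steel to x = +120, 1 to 5 mm off it. Balances at x = +5 to +12. Origin under the handle's centreline, 30 mm nearer the handle's end than mid-length. x from handle to head, y left, z up. Starts handle to the robot.
- spoon: Soup spoon: black handle, round steel bowl, 40 mm wide. 180 mm long, 60 g. Black handle 18 wide, 12 thick, x = -60 to +35 mm, flat on its support; steel to x = +120, 1 to 5 mm off it. Balances at x = +5 to +12. Origin under the handle's centreline, 30 mm nearer the handle's end than mid-length. x from handle to head, y left, z up. Starts handle to the robot.
- egg_cup: Wooden egg cup, open on top, 60 mm tall: foot 42 mm across, stem 16 mm thick 20 mm up, bowl 49 to 50 mm across from 46 mm up to the rim. 60 g. Origin at the centre of its underside, z up its axis. Starts on the far part of the draining mat beside the teacup, axes about 110 mm apart across the mat.
- teacup: Blue ceramic teacup without a handle, 80 mm tall, 50 mm across the foot and 62 mm across from mid-height to the rim, open at the top. About 0.18 kg. Origin at the centre of its underside, z up its axis. Stands on the far part of the draining mat.
Not all that is in view belongs to the job. Leave any red look-alike of the knife alone.

How it is judged:
At the end, for the whole second after the job is handed in: Egg cup and teacup upright within 12 mm of plate and coaster centres; cutlery flat, handles to diner, within 10 degrees of mat x, gaps 30 +-14 mm, mid-lengths within 20 mm of plate centre; plate moved under 15, salt under 20 mm; all at rest, released (horizontal distance between egg_cup and plate below 0.012 m and z of egg_cup in the frame of plate between 0.003 and 0.01 m and angle between each of egg_cup, teacup, salt_shaker's own z axis and vertical below 0.1 rad and linear speed of each of egg_cup, teacup, fork, knife, spoon below 0.02 m/s and contact force between each of egg_cup, teacup, fork, knife, spoon and the fingers below 0.05 N and horizontal distance between teacup and coaster below 0.012 m and z of teacup in the frame of coaster between 0.003 and 0.01 m and z of each of fork, knife, spoon in the frame of placemat below 0.009 m and angle between each of fork, knife, spoon's own z axis and vertical below 0.12 rad and angle between the x axis of each of fork, knife, spoon and the x axis of placemat, either way round below 0.17 rad and x of coaster in the frame of fork above 0.05 m and y of fork in the frame of plate between 0.095 and 0.123 m and x of fork in the frame of plate between -0.05 and -0.01 m and x of coaster in the frame of knife above 0.05 m and y of knife in the frame of plate between -0.123 and -0.095 m and x of knife in the frame of plate between -0.05 and -0.01 m and x of coaster in the frame of spoon above 0.05 m and y of spoon in the frame of knife between -0.062 and -0.034 m and x of spoon in the frame of plate between -0.05 and -0.01 m and distance of plate from where it was at the start of the episode below 0.015 m and distance of salt_shaker from where it was at the start of the episode below 0.02 m); the robot touches nothing.
It fails at once if the egg cup is dropped (falls free faster than 0.5 m/s, about 13 mm) (linear speed of egg_cup above 0.5 m/s and contact force between egg_cup and the fingers below 0.05 N).
It fails at once if the teacup is dropped (falls free faster than 0.5 m/s, about 13 mm) (linear speed of teacup above 0.5 m/s and contact force between teacup and the fingers below 0.05 N).
It fails at once if the plate is shoved more than 20 mm (distance of plate from where it was at the start of the episode above 0.02 m).
It fails at once if the salt shaker is shoved more than 25 mm or knocked over (distance of salt_shaker from where it was at the start of the episode above 0.025 m or angle between salt_shaker's own z axis and vertical above 0.5 rad).
It also fails if it takes over 134 s, if anything falls off the work surface, if the arm or the gripper's body presses on something with over 40 N, if the wrist force passes 120 N, or if a joint passes its speed limit or range.

### The arm

A 7-joint arm with a two-finger parallel gripper is mounted at the origin on the work surface. World frame = base frame: x ahead of the robot, y to its left, z up, the work surface at z = 0. Lengths are in m, angles in rad, forces in N, time in s.
With the tool pointing down it reaches from about 0.35 to 0.9 m from the base axis. Payload 19.9 kg.
Tool frame: the origin (TCP) lies between the finger pads; the fingertips stand 19 mm ahead of it and the grasp point (between the pads) is the TCP; z points along the fingers, y is the line along which they close (so a half turn about z gives the same grasp; the last joint's range is limited). The gripper opens to 94 mm and grips with 3 to 60 N. Pads are 16 mm wide; open, the fingers measure 119 mm over their backs; the gripper's body (75 mm by 177 mm) begins 78 mm behind the grasp point.
Start: joints at [1.155, 0.417, -0.01, 1.614, 0.005, 1.111, -0.053], TCP at [0.229, -0.582, 0.224] pointing down, gripper open.
Joint ranges: [-2.81, 2.81], [-0.39, 2.02], [-1.27, 1.25], [0.06, 2.57], [-1.19, 4.33], [0.19, 2], [-2.82, 2.82]. Speed limits (rad/s): [1.89, 1.89, 2.39, 2.39, 3.01, 3.01, 3.01].

### API

Orientations are given as a rotation vector (axis times angle).
In Python, from station import sensors, vision, ctrl gives the robot as it stands. The module is installed in compiled form; this text tells all that it offers.
- The arm moves only by the tool apply_moves, never from a script. Its arguments are lists of equal length, an entry for each row: "xyz": the shift along the tool's x, y, z scaled (see below), a list of three; "rot": the turn, a rotation vector about the tool's x, y, z scaled (see below), a list of three; "grip": the opening, from -1 (shut) to 1 (fully open). A call has 1 to 5 rows; each row shifts and turns the commanded pose from where the row before left it, along the tool's axes as they then stand; what a row does not reach is not made up. The controller multiplies each number of a shift by 0.02 m and each number of a turn by 4 degrees. A row lasts 1/12 s, in which the tool goes at most 41.7 mm and 7.16 degrees, less where a joint would pass 70% of its speed; a pose out of reach is approached as far as the arm can. A call with a number of a shift or a turn outside -1 to 1 is refused whole. A call with a gripper value outside its range is refused whole. The fingers move at their own pace and stop on an object; "squeeze" is the grip in N (left out, the last holds). Time passes only in rows, so rows that do not move let the fingers close. It gives the time, the measured TCP pose, the force, the opening and the grip force at its end, in the units of the state.
- sensors.get_obs(): the state, without advancing time (a new reading comes with each control period).
- vision.camera(name): name is "scene" or "top" or "wrist"; returns a dict with "color" (420x560x3 uint8, blue, green, red), "vertical_fov" (degrees; the focal length in pixels is half the picture's height over the tangent of half this angle, whatever the lens; pixels are square), "cx", "cy" (the principal point, pixels), "k1" (the pictures are not rectified: a ray, as slopes to the right and down, at radius r is drawn at 1 + k1 r^2 times it, then the intrinsics apply), "view" (4x4, takes a point from world to camera coordinates); the wrist camera has in their place "T_tool_cam" (4x4, takes a point from camera to tool coordinates, whose origin is the TCP and whose axes are the flange's). Camera axes: x right, y up, looking along -z (the intrinsics and any distortion apply to the point x, -y, -z); pixel columns grow to the right and rows downward; lengths in m; the calibration is good to about 2 mm. A picture is of the moment at which its call begins: read the wrist's pose just before it. There is no depth.
- ctrl.hand_in(): hands the job in; it is judged then, once.
Trained networks look in a picture, given as the dict that the camera call returned (one of the last four; its "shot" number tells which), for a name from the list of things; names that differ only in an ending like _2 or _b are one class to them, and where a whole thing is asked for, a point or a joint stands for the part that bears it (a point fixed in the world has none). Each returns a list of dicts, best first, with "p" (0 to 1); they miss things now and then, are a little off and sometimes report something else, mostly with a low value. They report only what shows in the picture. A call takes as long as a camera call. They do not tell look-alikes from the thing itself.
- vision.recognise(picture, target): "point" ([column, row] in pixels, amid what is visible of it).
- vision.outline_of(picture, target): "pixels" (420x560 bool, what is visible of it) and "point" ([column, row] in pixels, amid what is visible of it).
- vision.spot_point(picture, target): "point" ([column, row] in pixels: a listed point, or the origin of a listed thing).
The state is a dict: "time_s": time; "joints": joint angles; "qvel": joint speeds; "joint_torque": joint torques, N m; "ee_pos": TCP position; "eef_rot": TCP orientation; "force": force on the tool from outside, world axes, zero at the start; "torque": the same for the moment, N m; "gripper_width": finger opening in m; "finger_force": force on a finger pad.
Only numpy, scipy, OpenCV 4.12 (cv2) and the standard library are available. Lean on these libraries where they do the work, as an engineer would, in place of code of your own. Each camera call takes 0.05 s, during which the arm holds its last target. There are 200 camera calls.

## Working session

There is one attempt and no reset: what is moved stays moved. The work goes in short steps, Python scripts to look and compute and a tool call to move; the robot and the scene stay as the last step left them, time stands still between calls to the robot, and variables do not carry over. Pictures are saved under pics/ and viewed, at most 14 in all, crops included, and the job is handed in when it is done.

Besides the shell and the picture viewer there is one more tool, called as name(argument=value, ...), one argument or row to a line, values as JSON. apply_moves: Moves the arm, as the interface text tells. Its arguments: {"type":"object","properties":{"xyz":{"type":"array"},"rot":{"type":"array"},"grip":{"type":"array"},"squeeze":{"type":"number"}},"required":["xyz","rot","grip"]}

```bash
mkdir -p pics
cat > h.py <<'E'
import numpy as np, cv2
from scipy.spatial.transform import Rotation as R
from station import sensors, vision, ctrl
def cam(name):
    o=sensors.get_obs(); p=vision.camera(name)
    h,w=p["color"].shape[:2]; f=h/2/np.tan(np.radians(p["vertical_fov"])/2)
    if "view" in p: T=np.linalg.inv(np.array(p["view"]))
    else:
        W=np.eye(4); W[:3,:3]=R.from_rotvec(o["eef_rot"]).as_matrix(); W[:3,3]=o["ee_pos"]; T=W@np.array(p["T_tool_cam"])
    p["T"]=T; p["K"]=np.array([[f,0,p["cx"]],[0,f,p["cy"]],[0,0,1]]); return p
def ray(p,px):
    px=np.atleast_2d(np.array(px,float))
    d=(px-p["K"][:2,2])/p["K"][0,0]; u=d.copy()
    for _ in range(20): u=d/(1+p["k1"]*(u**2).sum(1,keepdims=True))
    v=np.c_[u[:,0],-u[:,1],-np.ones(len(u))]@p["T"][:3,:3].T
    return p["T"][:3,3],v
def onz(p,px,z):
    o,v=ray(p,px); return o+v*((z-o[2])/v[:,2:3])
def proj(p,X):
    c=(np.atleast_2d(X)-p["T"][:3,3])@p["T"][:3,:3]
    u=np.c_[c[:,0],-c[:,1]]/-c[:,2:3]; u=u*(1+p["k1"]*(u**2).sum(1,keepdims=True))
    return u*p["K"][0,0]+p["K"][:2,2]
def tri(ps,pxs):
    A=0;b=0
    for p,x in zip(ps,pxs):
        o,v=ray(p,x); v=v[0]/np.linalg.norm(v); M=np.eye(3)-np.outer(v,v); A=A+M;b=b+M@o
    return np.linalg.solve(A,b)
E
python3 - <<'E'
from h import *
np.set_printoptions(precision=3,suppress=True)
ps={n:cam(n) for n in ("scene","top","wrist")}
for n,p in ps.items():
    cv2.imwrite(f"pics/{n}0.png",p["color"]); print(n,p["T"][:3,3],-p["T"][:3,2],p["vertical_fov"],p["k1"])
for t in "placemat plate coaster salt_shaker draining_mat fork knife spoon egg_cup teacup".split():
    q={}
    for n in ("scene","top"):
        r=vision.spot_point(ps[n],t); 
        print(t,n,[(np.round(d["point"],1).tolist(),round(d["p"],2),onz(ps[n],d["point"],0.006)[0].round(3).tolist()) for d in r[:3]])
        if r: q[n]=r[0]["point"]
    if len(q)==2: print("   tri",tri([ps[n] for n in q],list(q.values())))
E
```

```text
scene [0.861 0.544 0.52 ] [-0.479 -0.666 -0.572] 55.035252438743186 -0.057853637495184844
top [ 0.203 -0.014  1.216] [ 0.225  0.002 -0.974] 43.474848374457785 -0.03927355422090748
wrist [ 0.292 -0.556  0.384] [-0.217 -0.084 -0.973] 61.004704385872664 -0.06197537446446639
placemat scene [([204.7, 207.3], 0.8, [0.562, -0.186, 0.006]), ([244.9, 317.3], 0.63, [0.656, 0.146, 0.006])]
placemat top [([186.6, 188.9], 0.42, [0.542, 0.199, 0.006])]
   tri [0.585 0.125 0.177]
plate scene [([214.8, 198.0], 0.58, [0.525, -0.208, 0.006])]
plate top [([350.7, 191.3], 0.67, [0.544, -0.193, 0.006])]
   tri [ 0.537 -0.188  0.022]
coaster scene [([160.8, 212.4], 0.78, [0.652, -0.227, 0.006])]
coaster top [([363.9, 145.6], 0.85, [0.661, -0.227, 0.006])]
   tri [ 0.656 -0.224  0.01 ]
salt_shaker scene [([186.2, 233.7], 0.67, [0.639, -0.119, 0.006])]
salt_shaker top [([319.4, 154.2], 0.89, [0.636, -0.118, 0.006])]
   tri [ 0.638 -0.119  0.005]
draining_mat scene [([314.2, 309.1], 0.88, [0.554, 0.199, 0.006])]
draining_mat top [([188.2, 185.7], 0.75, [0.55, 0.195, 0.006]), ([210.6, 144.7], 0.38, [0.655, 0.
[... 204 characters left out ...]
 256.7], 0.91, [0.256, 0.254, 0.006]), ([373.3, 306.1], 0.75, [0.47, 0.253, 0.006])]
knife top [([163.3, 216.4], 0.78, [0.474, 0.25, 0.006]), ([156.1, 304.8], 0.62, [0.267, 0.253, 0.006])]
   tri [0.422 0.274 0.12 ]
spoon scene [([338.8, 286.0], 0.61, [0.484, 0.183, 0.006])]
spoon top [([192.3, 212.8], 0.7, [0.484, 0.182, 0.006])]
   tri [0.484 0.182 0.005]
egg_cup scene [([242.3, 319.1], 0.96, [0.662, 0.146, 0.006])]
egg_cup top [([210.2, 142.1], 0.91, [0.662, 0.148, 0.006])]
   tri [0.662 0.148 0.007]
teacup scene [([293.7, 359.3], 0.67, [0.64, 0.257, 0.006])]
teacup top [([164.8, 151.2], 0.89, [0.636, 0.258, 0.006]), ([166.0, 217.3], 0.3, [0.472, 0.243, 0.006])]
   tri [0.638 0.257 0.004]
```

View pics/top0.png

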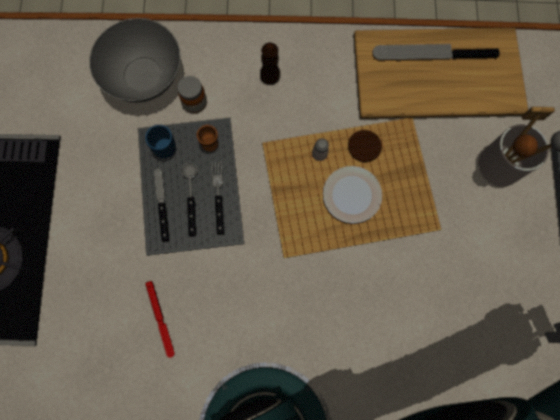

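View pics/scene0.png

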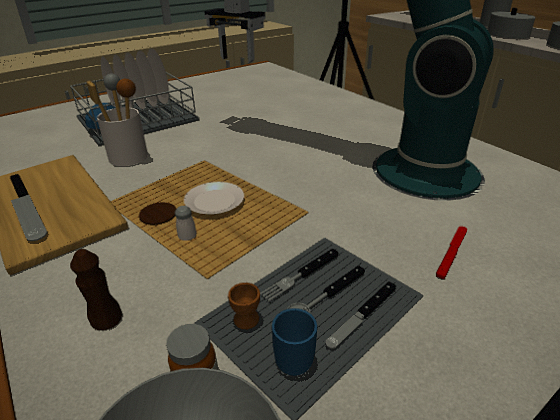

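The top view shows the draining mat on the left (teacup at 160,142; egg cup at 207,135; knife, spoon and fork with handles around (164,220), (192,215) and (219,213)). The placemat is on the right, with the plate at (352,195), coaster at (365,145) and salt at (321,148), and the red look-alike is at (160,320). The scene view agrees: all upright, handles towards the robot.

```bash
cat >> h.py <<'E'
def best(p,t,f=None):
    r=[d for d in vision.outline_of(p,t) if f is None or f(d)]
    return r[0] if r else None
def pts(p,m,z):
    ys,xs=np.nonzero(m); return onz(p,np.c_[xs,ys],z)[:,:2]
def axis(P):
    c=P.mean(0); w,V=np.linalg.eigh(np.cov((P-c).T)); v=V[:,1]; v=v*np.sign(v[0]); s=(P-c)@v
    return c,np.arctan2(v[1],v[0]),c+v*(s.min()+s.max())/2,s.max()-s.min()
E
python3 - <<'E'
from h import *
np.set_printoptions(precision=3,suppress=True)
o=sensors.get_obs(); print(R.from_rotvec(o["eef_rot"]).as_matrix(),o["ee_pos"],o["gripper_width"])
for n in ("top","scene"):
    p=cam(n)
    for t,z in dict(placemat=.004,draining_mat=.006,plate=.02,coaster=.01,fork=.012,knife=.012,spoon=.012).items():
        for d in vision.outline_of(p,t)[:2]:
            P=pts(p,d["pixels"],z).astype(np.float32); (c,s,a)=cv2.minAreaRect(P)
            print(n,t,round(d["p"],2),len(P),"rect",np.round(c,3),np.round(s,3),round(a,1),"axis",*[np.round(x,3) for x in axis(P)])
E
```

```text
[[ 0.931  0.366 -0.   ]
 [ 0.366 -0.931  0.   ]
 [-0.    -0.    -1.   ]] [ 0.229 -0.582  0.224] 0.09392473194072193
top placemat 0.65 14775 rect [ 0.562 -0.191] [0.296 0.382] 11.4 axis [ 0.553 -0.189] -1.413 [ 0.553 -0.192] 0.39
top draining_mat 0.9 9033 rect [0.555 0.193] [0.32 0.23] 8.0 axis [0.542 0.188] 0.058 [0.556 0.189] 0.335
top plate 0.56 2636 rect [ 0.534 -0.195] [0.137 0.136] 56.4 axis [ 0.533 -0.195] 0.009 [ 0.534 -0.195] 0.139
top coaster 0.8 881 rect [ 0.66  -0.228] [0.084 0.081] 16.2 axis [ 0.66  -0.228] -0.151 [ 0.661 -0.228] 0.085
top fork 0.59 495 rect [0.521 0.121] [0.181 0.024] 6.4 axis [0.512 0.12 ] 0.096 [0.521 0.121] 0.181
top knife 0.83 725 rect [0.237 0.243] [0.178 0.025] 19.6 axis [0.235 0.242] 0.361 [0.237 0.243] 0.179
top knife 0.76 518 rect [0.501 0.256] [0.178 0.019] 9.8 axis [0.503 0.256] 0.172 [0.501 0.256] 0.178
top spoon 0.55 556 rect [0.516 0.19 ] [0.179 0.036] 3.1 axis [0.521 0.188] 0.094 [0.516 0.187] 0.18
scene placemat 0.97 9317 rect [ 0.561 -0.19 ] [0.294 0.386] 11.8 axis [ 0.566 -0.152] -1.397 [ 0.572 -0.188] 0.389
scene draining_mat 0.86 1459
[... 230 characters left out ...]
.223] [0.092 0.079] 61.5 axis [ 0.662 -0.222] 1.259 [ 0.662 -0.223] 0.093
scene coaster 0.57 1464 rect [ 0.526 -0.208] [0.137 0.138] 53.5 axis [ 0.528 -0.205] 1.285 [ 0.527 -0.208] 0.142
scene fork 0.7 619 rect [0.517 0.121] [0.179 0.024] 6.3 axis [0.519 0.122] 0.093 [0.517 0.122] 0.179
scene knife 0.82 1020 rect [0.497 0.255] [0.183 0.021] 11.0 axis [0.503 0.257] 0.183 [0.497 0.256] 0.183
scene knife 0.64 503 rect [0.243 0.246] [0.18 0.02] 20.3 axis [0.246 0.248] 0.363 [0.243 0.247] 0.18
scene spoon 0.96 640 rect [0.505 0.185] [0.029 0.166] 90.0 axis [0.502 0.184] 0.035 [0.505 0.184] 0.166
scene spoon 0.69 748 rect [0.518 0.122] [0.178 0.025] 5.5 axis [0.523 0.122] 0.095 [0.518 0.122] 0.178
```

apply_moves(
  xyz=[
    [0, 0, 0],
    [0, 0, 0],
    [0, 0, 0],
    [0, 0, 0],
    [0.5, -1, 0],
  ],
  rot=[
    [0, 0, 1],
    [0, 0, 1],
    [0, 0, 1],
    [0, 0, 1],
    [0, 0, 0],
  ],
  grip=[1, 1, 1, 1, 1],
  squeeze=15,
)

```text
time_s: 2.37
ee_pos: [0.2349, -0.5629, 0.2241]
eef_rot: [3.138, 0.137, -0.002]
force: [-0.2, -0.9, -0.2]
gripper_width: 0.0937
finger_force: 0.0
```

apply_moves(
  xyz=[
    [0.5, -1, 0],
    [0.5, -1, 0],
    [0.5, -1, 0],
    [0.5, -1, 0],
    [0.5, -1, 0],
  ],
  rot=[
    [0, 0, 0],
    [0, 0, 0],
    [0, 0, 0],
    [0, 0, 0],
    [0, 0, 0],
  ],
  grip=[1, 1, 1, 1, 1],
)

```text
time_s: 2.78
ee_pos: [0.2773, -0.4554, 0.2245]
eef_rot: [3.138, 0.15, -0.0]
force: [-0.1, 0.3, 0.1]
gripper_width: 0.0938
finger_force: 0.0
```

apply_moves(
  xyz=[
    [0.5, -1, 0],
    [0.5, -1, 0],
    [0.5, -1, 0],
    [0.5, -1, 0],
    [0.5, -1, 0],
  ],
  rot=[
    [0, 0, 0],
    [0, 0, 0],
    [0, 0, 0],
    [0, 0, 0],
    [0, 0, 0],
  ],
  grip=[1, 1, 1, 1, 1],
)

```text
time_s: 3.2
ee_pos: [0.3176, -0.3511, 0.2246]
eef_rot: [3.138, 0.15, 0.0]
force: [1.4, 0.0, 0.2]
gripper_width: 0.0941
finger_force: 0.0
```

apply_moves(
  xyz=[
    [0.5, -1, 0],
    [0.5, -1, 0],
    [0.5, -1, 0],
    [0.5, -1, 0],
    [0.5, -1, 0],
  ],
  rot=[
    [0, 0, 0],
    [0, 0, 0],
    [0, 0, 0],
    [0, 0, 0],
    [0, 0, 0],
  ],
  grip=[1, 1, 1, 1, 1],
)

```text
time_s: 3.62
ee_pos: [0.3578, -0.2468, 0.2246]
eef_rot: [3.138, 0.15, 0.0]
force: [0.8, -0.2, 0.1]
gripper_width: 0.0942
finger_force: 0.0
```

Run:
```python
from h import *
np.set_printoptions(precision=3,suppress=True)
p=cam("wrist"); cv2.imwrite("pics/w1.png",p["color"]); print(sensors.get_obs()["ee_pos"])
for t,z in dict(placemat=.004,plate=.02,coaster=.01).items():
    for d in vision.outline_of(p,t)[:2]:
        P=pts(p,d["pixels"],z).astype(np.float32); (c,s,a)=cv2.minAreaRect(P)
        print(t,round(d["p"],2),len(P),"rect",np.round(c,3),np.round(s,3),round(a,1),proj(p,[*c,z]))
    for d in vision.spot_point(p,t)[:1]: print(d["p"],onz(p,d["point"],.004))
```

```text
[ 0.359 -0.243  0.225]
placemat 0.73 39014 rect [ 0.488 -0.204] [0.153 0.381] 10.1 [[251.523  58.426]]
placemat 0.48 9258 rect [ 0.505 -0.194] [0.076 0.143] 5.0 [[242.495  39.775]]
plate 0.58 9249 rect [ 0.502 -0.195] [0.073 0.138] 5.0 [[242.008  39.771]]
0.86 [[ 0.533 -0.193  0.004]]
```

apply_moves(
  xyz=[
    [0.5, -1, 0],
    [0.5, -1, 0],
    [0.5, -1, 0],
    [0.5, -1, 0],
    [0.5, -1, 0],
  ],
  rot=[
    [0, 0, 0],
    [0, 0, 0],
    [0, 0, 0],
    [0, 0, 0],
    [0, 0, 0],
  ],
  grip=[1, 1, 1, 1, 1],
)

```text
time_s: 4.38
ee_pos: [0.3979, -0.1432, 0.2244]
eef_rot: [-3.138, -0.148, 0.0]
force: [0.5, 0.2, 0.4]
gripper_width: 0.0944
finger_force: 0.0
```

apply_moves(
  xyz=[
    [0.5, -1, 0],
    [0.5, -1, 0],
    [0.5, -1, 0],
    [0.5, -1, 0],
    [0.5, -1, 0],
  ],
  rot=[
    [0, 0, 0],
    [0, 0, 0],
    [0, 0, 0],
    [0, 0, 0],
    [0, 0, 0],
  ],
  grip=[1, 1, 1, 1, 1],
)

```text
time_s: 4.8
ee_pos: [0.4383, -0.0389, 0.2244]
eef_rot: [-3.138, -0.148, 0.0]
force: [1.0, 0.2, 0.1]
gripper_width: 0.0939
finger_force: 0.0
```

apply_moves(
  xyz=[
    [0.5, -1, 0],
    [0.5, -1, 0],
    [0.5, -1, 0],
    [0.5, -1, 0],
    [0.5, -1, 0],
  ],
  rot=[
    [0, 0, 0],
    [0, 0, 0],
    [0, 0, 0],
    [0, 0, 0],
    [0, 0, 0],
  ],
  grip=[1, 1, 1, 1, 1],
)

```text
time_s: 5.22
ee_pos: [0.4788, 0.0654, 0.2244]
eef_rot: [-3.138, -0.148, 0.0]
force: [0.8, 0.2, -0.1]
gripper_width: 0.0941
finger_force: 0.0
```

apply_moves(
  xyz=[
    [0.5, -1, 0],
    [0.5, -1, 0],
    [0.5, -1, 0],
    [0.5, -1, 0],
    [0.5, -1, 0],
  ],
  rot=[
    [0, 0, 0],
    [0, 0, 0],
    [0, 0, 0],
    [0, 0, 0],
    [0, 0, 0],
  ],
  grip=[1, 1, 1, 1, 1],
)

```text
time_s: 5.63
ee_pos: [0.5192, 0.1696, 0.2242]
eef_rot: [3.138, 0.148, -0.0]
force: [-0.1, -0.2, 0.1]
gripper_width: 0.0939
finger_force: 0.0
```

```bash
cat > m.py <<'E'
from h import *
np.set_printoptions(precision=4,suppress=True)
w=cam("wrist"); t=cam("top"); cv2.imwrite("pics/w2.png",w["color"]); o=sensors.get_obs(); print(o["ee_pos"],o["eef_rot"])
for n in ("egg_cup","teacup"):
    P={}
    for k,p in (("w",w),("t",t)):
        for d in vision.spot_point(p,n)[:2]: print(n,k,round(d["p"],2),np.round(d["point"],1),onz(p,d["point"],.006)[0,:2]); P.setdefault(k,d["point"])
    if len(P)==2: print("  tri",tri([w,t],[P["w"],P["t"]]))
for n in ("fork","knife","spoon"):
    for d in vision.outline_of(w,n)[:2]:
        c,a,m,L=axis(pts(w,d["pixels"],.012)); print(n,round(d["p"],2),c,round(a,3),m,round(L,3))
    # black handle only
    d=best(w,n)
    if d:
        g=cv2.cvtColor(w["color"],cv2.COLOR_BGR2GRAY); c,a,m,L=axis(pts(w,d["pixels"]&(g<60),.018)); print("   handle",c,round(a,3),m,round(L,3))
E
python3 m.py
```

```text
[0.5191 0.1718 0.2241] [-3.1364 -0.1532  0.0006]
egg_cup w 0.7 [313.9  55.2] [0.658  0.1498]
egg_cup t 0.46 [318.  155.6] [ 0.6325 -0.1146]
  tri [ 0.6595  0.0134 -0.0486]
teacup w 0.7 [204.6  63.3] [0.6404 0.2585]
fork 0.57 [0.5218 0.1233] 0.091 [0.5203 0.1231] 0.178
   handle [0.4821 0.1207] 0.097 [0.4806 0.1205] 0.093
knife 0.78 [0.2785 0.2581] 0.358 [0.2787 0.2582] 0.077
knife 0.67 [0.5042 0.2582] 0.172 [0.5013 0.2577] 0.18
   handle [0.2837 0.2499] 0.304 [0.2838 0.25  ] 0.071
```

View pics/w2.png

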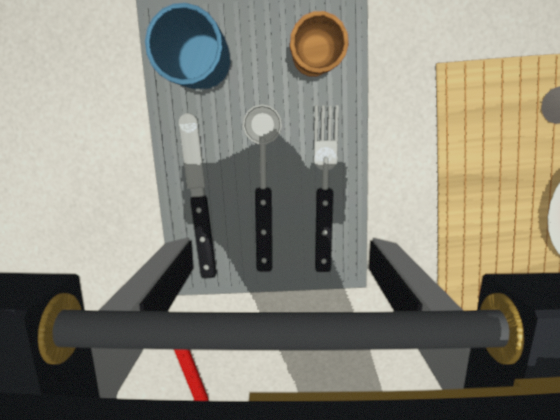

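The wrist view shows the teacup rim centred at (186,43) and the egg-cup rim at (319,42). The handles run knife (200,197)-(208,276), spoon (264,188)-(264,270) and fork (324,188)-(323,270). The red look-alike is at (190,375).

Run:
```python
from h import *
np.set_printoptions(precision=4,suppress=True)
w=cam("wrist")
print("egg",onz(w,[319,42],.066),"tea",onz(w,[186,43],.086), "rim widths",onz(w,[[291,42],[348,42]],.066)[:,1],onz(w,[[147,43],[223,43]],.086)[:,1])
for n,a,b in(("knife",(200,197),(208,276)),("spoon",(264,188),(264,270)),("fork",(324,188),(323,270))):
    q=onz(w,[a,b],.018)[:,:2]; d=q[0]-q[1]; print(n,q.tolist(),np.arctan2(d[1],d[0]),np.hypot(*d),"grasp",q[1]+d/np.hypot(*d)*.068)
```

```text
egg [[0.6571 0.1504 0.066 ]] tea [[0.6425 0.2564 0.086 ]] rim widths [0.1738 0.1262] [0.2876 0.2272]
knife [[0.5044950568723686, 0.2536260411593792], [0.41563212126354865, 0.24115493474408867]] 0.13943029530493903 0.08973377190466689 grasp [0.483  0.2506]
spoon [[0.5203485595081656, 0.1872621864750393], [0.4288511615016516, 0.17963565174082716]] 0.08316024318834793 0.09181469312705118 grasp [0.4966 0.1853]
fork [[0.5262650219257001, 0.12487931989334786], [0.4349482038025748, 0.11466706001726162]] 0.11137053280607387 0.09188607905394956 grasp [0.5025 0.1222]
```

apply_moves(
  xyz=[
    [0.98, 0.26, 0],
    [0.98, 0.26, 0],
    [0.98, 0.26, 0],
    [0.98, 0.26, 0],
    [0.98, 0.26, 0],
  ],
  rot=[
    [0, 0, 0],
    [0, 0, 0],
    [0, 0, 0],
    [0, 0, 0],
    [0, 0, 0],
  ],
  grip=[1, 1, 1, 1, 1],
)

```text
time_s: 6.7
ee_pos: [0.6194, 0.1525, 0.2244]
eef_rot: [3.138, 0.15, -0.0]
force: [-0.1, -0.6, -0.9]
gripper_width: 0.094
finger_force: 0.0
```

apply_moves(
  xyz=[
    [0.98, 0.26, 0],
    [0.98, 0.26, 0],
    [0, 0, 1],
    [0, 0, 1],
    [0, 0, 0],
  ],
  rot=[
    [0, 0, 0],
    [0, 0, 0],
    [0, 0, 0],
    [0, 0, 0],
    [0, 0, 0],
  ],
  grip=[1, 1, 1, 1, 1],
)

```text
time_s: 7.12
ee_pos: [0.6571, 0.1456, 0.1806]
eef_rot: [3.137, 0.15, -0.008]
force: [-1.0, 0.2, -0.7]
gripper_width: 0.0941
finger_force: 0.0
```

Run:
```python
from h import *
np.set_printoptions(precision=4,suppress=True)
w=cam("wrist");t=cam("top");cv2.imwrite("pics/w3.png",w["color"]);print(sensors.get_obs()["ee_pos"])
for n in("egg_cup","teacup"):
  for k,p in(("w",w),("t",t)):
    for d in vision.spot_point(p,n)[:2]: print(n,k,round(d["p"],2),onz(p,d["point"],.006)[0,:2])
d=best(w,"egg_cup")
if d: 
  ys,xs=np.nonzero(d["pixels"]); print(xs.min(),xs.max(),ys.min(),ys.max()); print(onz(w,[(xs.min()+xs.max())/2,(ys.min()+ys.max())/2],.066))
```

```text
[0.6583 0.1463 0.1845]
egg_cup w 0.63 [0.6566 0.1497]
teacup w 0.71 [0.6442 0.2611]
teacup t 0.65 [0.6378 0.2552]
244 305 173 238
[[0.6615 0.1515 0.066 ]]
```

apply_moves(
  xyz=[
    [0.05, -0.18, 1],
    [0, 0, 1],
    [0, 0, 1],
    [0, 0, 1],
    [0, 0, 1],
  ],
  rot=[
    [0, 0, 0],
    [0, 0, 0],
    [0, 0, 0],
    [0, 0, 0],
    [0, 0, 0],
  ],
  grip=[1, 1, 1, 1, 1],
)

```text
time_s: 7.88
ee_pos: [0.6595, 0.15, 0.0843]
eef_rot: [-3.138, -0.15, -0.002]
force: [0.5, 0.2, 0.1]
gripper_width: 0.0938
finger_force: 0.0
```

apply_moves(
  xyz=[
    [0, 0, 0.8],
    [0, 0, 0.45],
    [0, 0, 0],
    [0, 0, 0],
    [0, 0, 0],
  ],
  rot=[
    [0, 0, 0],
    [0, 0, 0],
    [0, 0, 0],
    [0, 0, 0],
    [0, 0, 0],
  ],
  grip=[1, 1, 1, -1, -1],
)

```text
time_s: 8.3
ee_pos: [0.6599, 0.1503, 0.0608]
eef_rot: [-3.138, -0.15, -0.003]
force: [0.4, -0.6, -0.0]
gripper_width: 0.0837
finger_force: 0.0
```

apply_moves(
  xyz=[
    [0, 0, 0],
    [0, 0, 0],
    [0, 0, 0],
    [0, 0, 0],
    [0, 0, 0],
  ],
  rot=[
    [0, 0, 0],
    [0, 0, 0],
    [0, 0, 0],
    [0, 0, 0],
    [0, 0, 0],
  ],
  grip=[-1, -1, -1, -1, -1],
)

```text
time_s: 8.72
ee_pos: [0.6592, 0.15, 0.0596]
eef_rot: [-3.138, -0.15, -0.0]
force: [-0.1, 0.5, -0.4]
gripper_width: 0.0505
finger_force: 0.0
```

apply_moves(
  xyz=[
    [0, 0, 0],
    [0, 0, 0],
    [0, 0, 0],
    [0, 0, 0],
    [0, 0, 0],
  ],
  rot=[
    [0, 0, 0],
    [0, 0, 0],
    [0, 0, 0],
    [0, 0, 0],
    [0, 0, 0],
  ],
  grip=[-1, -1, -1, -1, -1],
)

```text
time_s: 9.13
ee_pos: [0.6592, 0.1501, 0.0596]
eef_rot: [-3.138, -0.15, -0.0]
force: [0.2, 0.2, 2.9]
gripper_width: 0.0489
finger_force: 15.0
```

apply_moves(
  xyz=[
    [0, 0, -0.5],
    [0, 0, -1],
    [0, 0, -1],
    [0, 0, -1],
    [0, 0, -1],
  ],
  rot=[
    [0, 0, 0],
    [0, 0, 0],
    [0, 0, 0],
    [0, 0, 0],
    [0, 0, 0],
  ],
  grip=[-1, -1, -1, -1, -1],
)

```text
time_s: 9.55
ee_pos: [0.659, 0.15, 0.151]
eef_rot: [-3.138, -0.15, 0.0]
force: [-0.5, 0.4, 0.0]
gripper_width: 0.0488
finger_force: 15.0
```

apply_moves(
  xyz=[
    [-0.3, 0.5, -0.5],
    [-0.46, 0.97, 0],
    [-0.46, 0.97, 0],
    [-0.46, 0.97, 0],
    [-0.46, 0.97, 0],
  ],
  rot=[
    [0, 0, 0],
    [0, 0, 0],
    [0, 0, 0],
    [0, 0, 0],
    [0, 0, 0],
  ],
  grip=[-1, -1, -1, -1, -1],
)

```text
time_s: 9.97
ee_pos: [0.6238, 0.0569, 0.1594]
eef_rot: [3.138, 0.149, -0.001]
force: [-0.1, -0.2, -0.5]
gripper_width: 0.049
finger_force: 15.0
```

apply_moves(
  xyz=[
    [-0.46, 0.97, 0],
    [-0.46, 0.97, 0],
    [-0.46, 0.97, 0],
    [-0.46, 0.97, 0],
    [-0.46, 0.97, 0],
  ],
  rot=[
    [0, 0, 0],
    [0, 0, 0],
    [0, 0, 0],
    [0, 0, 0],
    [0, 0, 0],
  ],
  grip=[-1, -1, -1, -1, -1],
)

```text
time_s: 10.38
ee_pos: [0.5871, -0.044, 0.1593]
eef_rot: [3.138, 0.149, -0.001]
force: [0.5, -1.1, -1.4]
gripper_width: 0.049
finger_force: 15.0
```

apply_moves(
  xyz=[
    [-0.46, 0.97, 0],
    [-0.46, 0.97, 0],
    [-0.46, 0.97, 0],
    [-0.46, 0.97, 0],
    [-0.46, 0.97, 0],
  ],
  rot=[
    [0, 0, 0],
    [0, 0, 0],
    [0, 0, 0],
    [0, 0, 0],
    [0, 0, 0],
  ],
  grip=[-1, -1, -1, -1, -1],
)

```text
time_s: 10.8
ee_pos: [0.5505, -0.1447, 0.1594]
eef_rot: [3.138, 0.149, -0.001]
force: [0.3, 0.1, -0.8]
gripper_width: 0.0488
finger_force: 15.0
```

apply_moves(
  xyz=[
    [-0.46, 0.97, 0],
    [-0.46, 0.97, 0],
    [-0.21, 0.5, 0],
    [0, 0, 0],
    [0, 0, 0],
  ],
  rot=[
    [0, 0, 0],
    [0, 0, 0],
    [0, 0, 0],
    [0, 0, 0],
    [0, 0, 0],
  ],
  grip=[-1, -1, -1, -1, -1],
)

```text
time_s: 11.22
ee_pos: [0.5337, -0.1939, 0.1594]
eef_rot: [-3.138, -0.149, 0.0]
force: [-0.1, 0.8, -0.9]
gripper_width: 0.0489
finger_force: 15.0
```

Run:
```python
from h import *
np.set_printoptions(precision=4,suppress=True)
w=cam("wrist");cv2.imwrite("pics/w4.png",w["color"]);o=sensors.get_obs();print(o["ee_pos"],o["eef_rot"])
for t,z in dict(plate=.02,coaster=.01,placemat=.004).items():
    for d in vision.outline_of(w,t)[:2]:
        P=pts(w,d["pixels"],z).astype(np.float32); (c,s,a)=cv2.minAreaRect(P)
        print(t,round(d["p"],2),len(P),"rect",np.round(c,3),np.round(s,3),round(a,1))
```

```text
[ 0.5341 -0.1931  0.1595] [-3.1375 -0.1508 -0.0001]
plate 0.96 14118 rect [ 0.55  -0.192] [0.106 0.139] 4.1
coaster 0.72 8461 rect [ 0.66  -0.226] [0.083 0.083] 5.7
placemat 0.73 82639 rect [ 0.562 -0.19 ] [0.287 0.382] 11.1
```

View pics/w4.png

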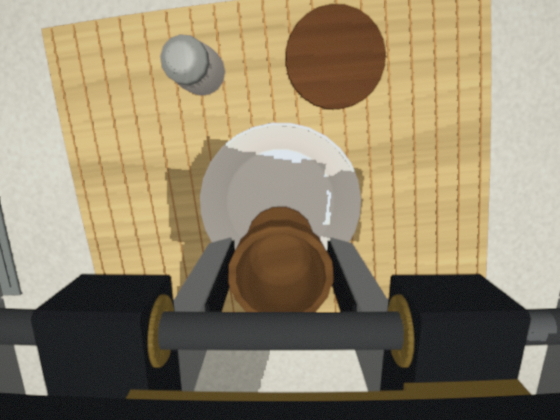

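The egg cup is held upright over the plate. The plate rim centre is near (281,200), the coaster is at (335,57) and the salt is at (190,62).

apply_moves(
  xyz=[
    [0, 0, 1],
    [0, 0, 1],
    [0, 0, 1],
    [0, 0, 1],
    [0, 0, 0.5],
  ],
  rot=[
    [0, 0, 0],
    [0, 0, 0],
    [0, 0, 0],
    [0, 0, 0],
    [0, 0, 0],
  ],
  grip=[-1, -1, -1, -1, -1],
)

```text
time_s: 11.83
ee_pos: [0.5334, -0.1928, 0.0673]
eef_rot: [-3.137, -0.152, 0.003]
force: [-0.7, -0.3, -1.5]
gripper_width: 0.0487
finger_force: 15.0
```

apply_moves(
  xyz=[
    [0, 0, 0.1],
    [0, 0, 0.1],
    [0, 0, 0.08],
    [0, 0, 0],
    [0, 0, 0],
  ],
  rot=[
    [0, 0, 0],
    [0, 0, 0],
    [0, 0, 0],
    [0, 0, 0],
    [0, 0, 0],
  ],
  grip=[-1, -1, -1, -1, -1],
)

```text
time_s: 12.25
ee_pos: [0.5344, -0.194, 0.0646]
eef_rot: [3.138, 0.15, 0.002]
force: [0.3, -0.1, -1.3]
gripper_width: 0.0489
finger_force: 15.0
```

apply_moves(
  xyz=[
    [0, 0, 0.05],
    [0, 0, 0],
    [0, 0, 0],
    [0, 0, 0],
    [0, 0, 0],
  ],
  rot=[
    [0, 0, 0],
    [0, 0, 0],
    [0, 0, 0],
    [0, 0, 0],
    [0, 0, 0],
  ],
  grip=[-1, -1, -1, -1, -1],
)

```text
time_s: 12.67
ee_pos: [0.5345, -0.194, 0.0635]
eef_rot: [3.138, 0.15, 0.002]
force: [-0.3, 0.6, 6.9]
gripper_width: 0.0489
finger_force: 15.0
```

apply_moves(
  xyz=[
    [0, 0, 0],
    [0, 0, 0],
    [0, 0, 0],
    [0, 0, 0],
    [0, 0, 0],
  ],
  rot=[
    [0, 0, 0],
    [0, 0, 0],
    [0, 0, 0],
    [0, 0, 0],
    [0, 0, 0],
  ],
  grip=[0.15, 0.3, 0.5, 0.7, 0.8],
)

```text
time_s: 13.08
ee_pos: [0.5339, -0.1939, 0.0628]
eef_rot: [-3.138, -0.15, 0.0]
force: [0.1, 0.2, -0.0]
gripper_width: 0.0772
finger_force: 0.0
```

apply_moves(
  xyz=[
    [0, 0, 0],
    [0, 0, -0.5],
    [0, 0, -1],
    [0, 0, -1],
    [0, 0, -1],
  ],
  rot=[
    [0, 0, 0],
    [0, 0, 0],
    [0, 0, 0],
    [0, 0, 0],
    [0, 0, 0],
  ],
  grip=[0.8, 0.8, 0.8, 0.8, 0.8],
)

```text
time_s: 13.5
ee_pos: [0.534, -0.1937, 0.1343]
eef_rot: [-3.138, -0.15, 0.0]
force: [-0.2, -0.2, 0.1]
gripper_width: 0.0845
finger_force: 0.0
```

apply_moves(
  xyz=[
    [0, 0, -1],
    [0, 0, -1],
    [0, 0, -1],
    [0, 0, 0],
    [0, 0, 0],
  ],
  rot=[
    [0, 0, 0],
    [0, 0, 0],
    [0, 0, 0],
    [0, 0, 0],
    [0, 0, 0],
  ],
  grip=[0.8, 0.8, 0.8, 0.8, 1],
)

```text
time_s: 13.92
ee_pos: [0.5344, -0.194, 0.1943]
eef_rot: [3.137, 0.15, 0.003]
force: [-0.0, 0.0, -0.8]
gripper_width: 0.0881
finger_force: 0.0
```

Run:
```python
from h import *
np.set_printoptions(precision=4,suppress=True)
w=cam("wrist");t=cam("top");s=cam("scene");cv2.imwrite("pics/w5.png",w["color"]);o=sensors.get_obs();print(o["ee_pos"],o["eef_rot"])
for k,p in (("w",w),("t",t),("s",s)):
  for n,z in dict(egg_cup=.01,plate=.004,teacup=.006).items():
    for d in vision.spot_point(p,n)[:2]: print(n,k,round(d["p"],2),onz(p,d["point"],z)[0,:2])
  for d in vision.outline_of(p,"plate")[:1]:
        P=pts(p,d["pixels"],.02).astype(np.float32); (c,ss,a)=cv2.minAreaRect(P);print(c,ss)
```

```text
[ 0.5336 -0.1938  0.1923] [-3.1375 -0.15    0.0016]
egg_cup w 0.83 [ 0.5325 -0.1936]
(0.5340619087219238, -0.192937433719635) (0.13774333894252777, 0.138108491897583)
egg_cup t 0.95 [ 0.5343 -0.1969]
plate t 0.83 [ 0.5349 -0.1944]
teacup t 0.92 [0.6382 0.2626]
(0.5342944264411926, -0.17356684803962708) (0.09229525178670883, 0.13937459886074066)
egg_cup s 0.93 [ 0.534  -0.2067]
plate s 0.61 [ 0.5308 -0.2045]
teacup s 0.58 [0.6383 0.2595]
(0.5346968770027161, -0.1911218911409378) (0.13154837489128113, 0.13613289594650269)
```

apply_moves(
  xyz=[
    [0.34, -1, 0],
    [0.34, -1, 0],
    [0.34, -1, 0],
    [0.34, -1, 0],
    [0.34, -1, 0],
  ],
  rot=[
    [0, 0, 0],
    [0, 0, 0],
    [0, 0, 0],
    [0, 0, 0],
    [0, 0, 0],
  ],
  grip=[1, 1, 1, 1, 1],
  squeeze=25,
)

```text
time_s: 15.08
ee_pos: [0.5585, -0.0902, 0.1929]
eef_rot: [-3.138, -0.15, -0.0]
force: [-0.1, -0.9, 0.7]
gripper_width: 0.0937
finger_force: 0.0
```

apply_moves(
  xyz=[
    [0.34, -1, 0],
    [0.34, -1, 0],
    [0.34, -1, 0],
    [0.34, -1, 0],
    [0.34, -1, 0],
  ],
  rot=[
    [0, 0, 0],
    [0, 0, 0],
    [0, 0, 0],
    [0, 0, 0],
    [0, 0, 0],
  ],
  grip=[1, 1, 1, 1, 1],
)

```text
time_s: 15.5
ee_pos: [0.5828, 0.0127, 0.1929]
eef_rot: [3.138, 0.15, 0.0]
force: [0.1, -0.1, 0.3]
gripper_width: 0.0941
finger_force: 0.0
```

apply_moves(
  xyz=[
    [0.34, -1, 0],
    [0.34, -1, 0],
    [0.34, -1, 0],
    [0.34, -1, 0],
    [0.34, -1, 0],
  ],
  rot=[
    [0, 0, 0],
    [0, 0, 0],
    [0, 0, 0],
    [0, 0, 0],
    [0, 0, 0],
  ],
  grip=[1, 1, 1, 1, 1],
)

```text
time_s: 15.92
ee_pos: [0.6071, 0.1154, 0.1928]
eef_rot: [-3.138, -0.15, 0.0]
force: [-0.2, -0.1, 0.1]
gripper_width: 0.0938
finger_force: 0.0
```

apply_moves(
  xyz=[
    [0.34, -1, 0],
    [0.34, -1, 0],
    [0.34, -1, 0],
    [0.34, -1, 0],
    [0.34, -1, 0],
  ],
  rot=[
    [0, 0, 0],
    [0, 0, 0],
    [0, 0, 0],
    [0, 0, 0],
    [0, 0, 0],
  ],
  grip=[1, 1, 1, 1, 1],
)

```text
time_s: 16.33
ee_pos: [0.6314, 0.2182, 0.1928]
eef_rot: [3.138, 0.15, -0.0]
force: [1.1, -0.8, -0.2]
gripper_width: 0.0942
finger_force: 0.0
```

apply_moves(
  xyz=[
    [0.34, -1, 0],
    [0.34, -0.95, 0],
    [0, 0, 0],
    [0, 0, 0],
    [0, 0, 0],
  ],
  rot=[
    [0, 0, 0],
    [0, 0, 0],
    [0, 0, 0],
    [0, 0, 0],
    [0, 0, 0],
  ],
  grip=[1, 1, 1, 1, 1],
)

```text
time_s: 16.75
ee_pos: [0.6411, 0.2566, 0.1926]
eef_rot: [3.138, 0.149, -0.001]
force: [-0.0, 0.1, -0.7]
gripper_width: 0.094
finger_force: 0.0
```

Run:
```python
from h import *
np.set_printoptions(precision=4,suppress=True)
w=cam("wrist");cv2.imwrite("pics/w6.png",w["color"]);o=sensors.get_obs();print(o["ee_pos"],o["eef_rot"])
for d in vision.spot_point(w,"teacup")[:2]: print(round(d["p"],2),onz(w,d["point"],.006)[0,:2])
```

```text
[0.6411 0.2563 0.1928] [ 3.1375  0.1485 -0.0003]
0.65 [0.6416 0.2567]
```

View pics/w6.png

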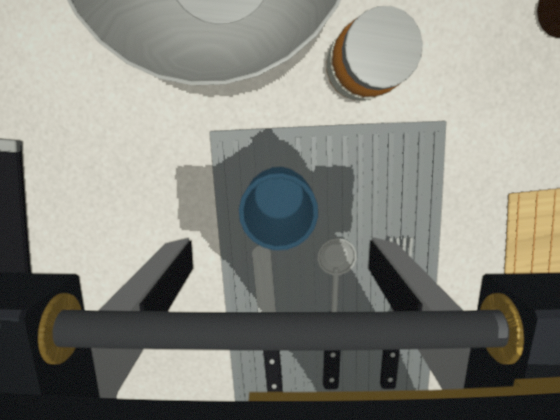

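The cup is centred between the fingers, with its rim at (279,209), and the jar and bowl are clear.

apply_moves(
  xyz=[
    [0, 0, 1],
    [0, 0, 1],
    [0, 0, 1],
    [0, 0, 1],
    [0, 0, 1],
  ],
  rot=[
    [0, 0, 0],
    [0, 0, 0],
    [0, 0, 0],
    [0, 0, 0],
    [0, 0, 0],
  ],
  grip=[1, 1, 1, 1, 1],
)

```text
time_s: 17.27
ee_pos: [0.6413, 0.2562, 0.0922]
eef_rot: [3.138, 0.148, 0.001]
force: [0.1, -0.0, 0.5]
gripper_width: 0.0938
finger_force: 0.0
```

apply_moves(
  xyz=[
    [0, 0, 1],
    [0, 0, 0.44],
    [0, 0, 0],
    [0, 0, 0],
    [0, 0, 0],
  ],
  rot=[
    [0, 0, 0],
    [0, 0, 0],
    [0, 0, 0],
    [0, 0, 0],
    [0, 0, 0],
  ],
  grip=[1, 1, 1, -1, -1],
)

```text
time_s: 17.68
ee_pos: [0.6417, 0.2575, 0.0655]
eef_rot: [-3.137, -0.15, -0.002]
force: [0.4, -0.6, -0.1]
gripper_width: 0.0842
finger_force: 0.0
```

apply_moves(
  xyz=[
    [0, 0, 0],
    [0, 0, 0],
    [0, 0, 0],
    [0, 0, 0],
    [0, 0, 0],
  ],
  rot=[
    [0, 0, 0],
    [0, 0, 0],
    [0, 0, 0],
    [0, 0, 0],
    [0, 0, 0],
  ],
  grip=[-1, -1, -1, -1, -1],
)

```text
time_s: 18.1
ee_pos: [0.6413, 0.2575, 0.0646]
eef_rot: [-3.138, -0.15, -0.001]
force: [-0.1, 0.1, 5.1]
gripper_width: 0.0611
finger_force: 25.0
```

apply_moves(
  xyz=[
    [0, 0, 0],
    [0, 0, 0],
    [0, 0, 0],
    [0, 0, -0.3],
    [0, 0, -0.5],
  ],
  rot=[
    [0, 0, 0],
    [0, 0, 0],
    [0, 0, 0],
    [0, 0, 0],
    [0, 0, 0],
  ],
  grip=[-1, -1, -1, -1, -1],
)

```text
time_s: 18.52
ee_pos: [0.6403, 0.257, 0.0795]
eef_rot: [3.137, 0.15, -0.003]
force: [-0.5, 0.3, -1.7]
gripper_width: 0.0612
finger_force: 25.0
```

apply_moves(
  xyz=[
    [0, 0, -1],
    [0, 0, -1],
    [0, 0, -1],
    [0, 0, -1],
    [0, 0, -0.5],
  ],
  rot=[
    [0, 0, 0],
    [0, 0, 0],
    [0, 0, 0],
    [0, 0, 0],
    [0, 0, 0],
  ],
  grip=[-1, -1, -1, -1, -1],
)

```text
time_s: 18.93
ee_pos: [0.6416, 0.2578, 0.1733]
eef_rot: [-3.137, -0.15, -0.004]
force: [-0.0, -0.3, -1.0]
gripper_width: 0.0612
finger_force: 25.0
```

apply_moves(
  xyz=[
    [-0.06, 0.6, 0],
    [-0.06, 0.97, 0],
    [-0.06, 0.97, 0],
    [-0.06, 0.97, 0],
    [-0.06, 0.97, 0],
  ],
  rot=[
    [0, 0, 0],
    [0, 0, 0],
    [0, 0, 0],
    [0, 0, 0],
    [0, 0, 0],
  ],
  grip=[-1, -1, -1, -1, -1],
)

```text
time_s: 19.35
ee_pos: [0.643, 0.1654, 0.1687]
eef_rot: [3.137, 0.149, -0.003]
force: [-0.0, -0.0, -1.5]
gripper_width: 0.0613
finger_force: 25.0
```

apply_moves(
  xyz=[
    [-0.06, 0.97, 0],
    [-0.06, 0.97, 0],
    [-0.06, 0.97, 0],
    [-0.06, 0.97, 0],
    [-0.06, 0.97, 0],
  ],
  rot=[
    [0, 0, 0],
    [0, 0, 0],
    [0, 0, 0],
    [0, 0, 0],
    [0, 0, 0],
  ],
  grip=[-1, -1, -1, -1, -1],
)

```text
time_s: 19.77
ee_pos: [0.6461, 0.0682, 0.1688]
eef_rot: [3.138, 0.149, -0.003]
force: [0.7, 0.5, -2.1]
gripper_width: 0.0611
finger_force: 25.0
```

apply_moves(
  xyz=[
    [-0.06, 0.97, 0],
    [-0.06, 0.97, 0],
    [-0.06, 0.97, 0],
    [-0.06, 0.97, 0],
    [-0.06, 0.97, 0],
  ],
  rot=[
    [0, 0, 0],
    [0, 0, 0],
    [0, 0, 0],
    [0, 0, 0],
    [0, 0, 0],
  ],
  grip=[-1, -1, -1, -1, -1],
)

```text
time_s: 20.18
ee_pos: [0.6492, -0.0288, 0.1688]
eef_rot: [3.138, 0.149, -0.003]
force: [0.4, 0.4, -1.5]
gripper_width: 0.0611
finger_force: 25.0
```

apply_moves(
  xyz=[
    [-0.06, 0.97, 0],
    [-0.06, 0.97, 0],
    [-0.06, 0.97, 0],
    [-0.06, 0.97, 0],
    [-0.06, 0.97, 0],
  ],
  rot=[
    [0, 0, 0],
    [0, 0, 0],
    [0, 0, 0],
    [0, 0, 0],
    [0, 0, 0],
  ],
  grip=[-1, -1, -1, -1, -1],
)

```text
time_s: 20.6
ee_pos: [0.6524, -0.1258, 0.1687]
eef_rot: [-3.138, -0.149, 0.003]
force: [0.4, -0.4, -2.3]
gripper_width: 0.0612
finger_force: 25.0
```

apply_moves(
  xyz=[
    [-0.06, 0.97, 0],
    [-0.06, 0.97, 0],
    [-0.06, 0.97, 0],
    [-0.06, 0.97, 0],
    [0, 0.3, 0],
  ],
  rot=[
    [0, 0, 0],
    [0, 0, 0],
    [0, 0, 0],
    [0, 0, 0],
    [0, 0, 0],
  ],
  grip=[-1, -1, -1, -1, -1],
)

```text
time_s: 21.02
ee_pos: [0.6551, -0.212, 0.1685]
eef_rot: [3.137, 0.144, -0.003]
force: [-0.9, -0.2, -0.9]
gripper_width: 0.0611
finger_force: 25.0
```

apply_moves(
  xyz=[
    [0, 0, 0],
    [0, 0, 0],
    [0, 0, 0],
  ],
  rot=[
    [0, 0, 0],
    [0, 0, 0],
    [0, 0, 0],
  ],
  grip=[-1, -1, -1],
)

```text
time_s: 21.27
ee_pos: [0.6565, -0.206, 0.1697]
eef_rot: [-3.137, -0.152, 0.001]
force: [0.3, 0.7, -2.8]
gripper_width: 0.0614
finger_force: 25.0
```

Run:
```python
from h import *
np.set_printoptions(precision=4,suppress=True)
w=cam("wrist");cv2.imwrite("pics/w7.png",w["color"]);o=sensors.get_obs();print(o["ee_pos"],o["eef_rot"])
for n in("teacup","coaster"):
  for d in vision.outline_of(w,n)[:2]:
    P=pts(w,d["pixels"],.01).astype(np.float32);print(n,round(d["p"],2),cv2.minAreaRect(P))
```

```text
[ 0.6566 -0.206   0.1699] [-3.1372 -0.1525  0.0004]
teacup 0.64 ((0.6047056317329407, -0.20919732749462128), (0.12152735143899918, 0.14049670100212097), 5.555588245391846)
teacup 0.29 ((0.5313107371330261, 0.07002721726894379), (0.027086079120635986, 0.0043866513296961784), 9.484193801879883)
coaster 0.85 ((0.6733630299568176, -0.23095975816249847), (0.08292483538389206, 0.054197877645492554), 70.3382339477539)
```

View pics/w7.png

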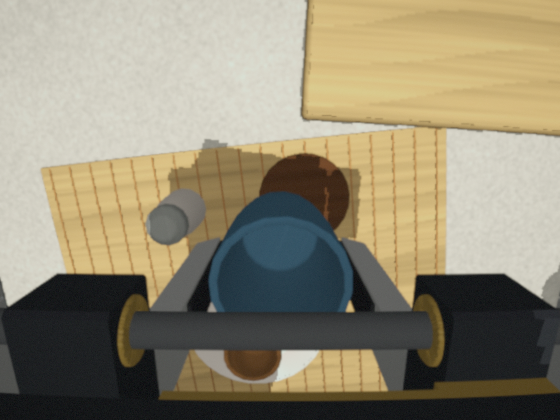

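The held teacup sits about 20 mm left of the coaster, whose centre is near (305,195). I shift right, then lower.

apply_moves(
  xyz=[
    [0.1, 0.54, 0],
    [0, 0.5, 0],
    [0, 0, 0.5],
    [0, 0, 1],
    [0, 0, 1],
  ],
  rot=[
    [0, 0, 0],
    [0, 0, 0],
    [0, 0, 0],
    [0, 0, 0],
    [0, 0, 0],
  ],
  grip=[-1, -1, -1, -1, -1],
)

```text
time_s: 21.83
ee_pos: [0.6607, -0.2287, 0.1191]
eef_rot: [3.138, 0.149, 0.001]
force: [-0.1, 1.3, -2.1]
gripper_width: 0.0609
finger_force: 25.0
```

apply_moves(
  xyz=[
    [0, 0, 1],
    [0, 0, 1],
    [0, 0, 0.4],
    [0, 0, 0],
    [0, 0, 0],
  ],
  rot=[
    [0, 0, 0],
    [0, 0, 0],
    [0, 0, 0],
    [0, 0, 0],
    [0, 0, 0],
  ],
  grip=[-1, -1, -1, -1, -1],
)

```text
time_s: 22.25
ee_pos: [0.6606, -0.2281, 0.0719]
eef_rot: [-3.138, -0.15, 0.0]
force: [-0.3, -0.3, -1.3]
gripper_width: 0.0609
finger_force: 25.0
```

Run:
```python
from h import *
np.set_printoptions(precision=4,suppress=True)
o=sensors.get_obs();print(o["ee_pos"],o["eef_rot"])
for k in("top","scene"):
  p=cam(k)
  for n,z in(("teacup",.015),("coaster",.004)):
    for d in vision.spot_point(p,n)[:2]: print(k,n,round(d["p"],2),onz(p,d["point"],z)[0,:2])
```

```text
[ 0.6606 -0.2281  0.0719] [-3.1378 -0.1498  0.0005]
top teacup 0.68 [ 0.6557 -0.2279]
top coaster 0.93 [ 0.6535 -0.2253]
scene teacup 0.88 [ 0.6674 -0.2298]
scene coaster 0.69 [ 0.6512 -0.2318]
```

apply_moves(
  xyz=[
    [0, -0.05, 0.08],
    [0, 0, 0.06],
    [0, 0, 0.05],
    [0, 0, 0],
    [0, 0, 0],
  ],
  rot=[
    [0, 0, 0],
    [0, 0, 0],
    [0, 0, 0],
    [0, 0, 0],
    [0, 0, 0],
  ],
  grip=[-1, -1, -1, -1, -1],
)

```text
time_s: 22.97
ee_pos: [0.6605, -0.227, 0.0681]
eef_rot: [-3.138, -0.15, 0.0]
force: [0.3, -0.0, -1.9]
gripper_width: 0.0609
finger_force: 25.5
```

apply_moves(
  xyz=[
    [0, 0, 0.05],
    [0, 0, 0],
    [0, 0, 0],
  ],
  rot=[
    [0, 0, 0],
    [0, 0, 0],
    [0, 0, 0],
  ],
  grip=[-1, -1, -1],
)

```text
time_s: 23.22
ee_pos: [0.6607, -0.227, 0.0678]
eef_rot: [3.138, 0.15, 0.0]
force: [-2.6, 1.0, 6.5]
gripper_width: 0.0611
finger_force: 25.0
```

apply_moves(
  xyz=[
    [0, 0, 0],
    [0, 0, 0],
    [0, 0, 0],
    [0, 0, 0],
    [0, 0, 0],
  ],
  rot=[
    [0, 0, 0],
    [0, 0, 0],
    [0, 0, 0],
    [0, 0, 0],
    [0, 0, 0],
  ],
  grip=[0.4, 0.6, 0.8, 0.9, 0.9],
)

```text
time_s: 23.63
ee_pos: [0.6605, -0.227, 0.0672]
eef_rot: [-3.138, -0.15, 0.0]
force: [-0.0, 0.5, 0.7]
gripper_width: 0.0879
finger_force: 0.0
```

apply_moves(
  xyz=[
    [0, 0, 0],
    [0, 0, -0.5],
    [0, 0, -1],
    [0, 0, -1],
    [0, 0, -1],
  ],
  rot=[
    [0, 0, 0],
    [0, 0, 0],
    [0, 0, 0],
    [0, 0, 0],
    [0, 0, 0],
  ],
  grip=[0.9, 0.9, 0.9, 0.9, 0.9],
)

```text
time_s: 24.05
ee_pos: [0.6605, -0.2269, 0.1388]
eef_rot: [-3.138, -0.15, -0.0]
force: [0.5, 0.1, 0.1]
gripper_width: 0.089
finger_force: 0.0
```

apply_moves(
  xyz=[
    [0, 0, -1],
    [0, 0, -1],
    [0, 0, -1],
    [0, 0, 0],
    [0, 0, 0],
  ],
  rot=[
    [0, 0, 0],
    [0, 0, 0],
    [0, 0, 0],
    [0, 0, 0],
    [0, 0, 0],
  ],
  grip=[0.9, 0.9, 0.9, 0.6, 0.6],
)

```text
time_s: 24.47
ee_pos: [0.661, -0.2271, 0.199]
eef_rot: [3.137, 0.15, 0.003]
force: [-1.3, -0.4, -0.9]
gripper_width: 0.0796
finger_force: 0.0
```

Run:
```python
from h import *
np.set_printoptions(precision=4,suppress=True)
o=sensors.get_obs();print(o["ee_pos"],o["eef_rot"])
w=cam("wrist")
for n in("teacup","egg_cup","salt_shaker"):
  for d in vision.spot_point(w,n)[:1]: print(n,round(d["p"],2),onz(w,d["point"],.01)[0,:2])
```

```text
[ 0.661  -0.2271  0.199 ] [3.1371 0.15   0.0033]
teacup 0.89 [ 0.6622 -0.226 ]
egg_cup 0.87 [ 0.5342 -0.1945]
salt_shaker 0.64 [ 0.642  -0.1164]
```

apply_moves(
  xyz=[
    [-0.49, -0.97, 0],
    [-0.49, -0.97, 0],
    [-0.49, -0.97, 0],
    [-0.49, -0.97, 0],
    [-0.49, -0.97, 0],
  ],
  rot=[
    [0, 0, 0],
    [0, 0, 0],
    [0, 0, 0],
    [0, 0, 0],
    [0, 0, 0],
  ],
  grip=[0.6, 0.6, 0.6, 0.6, 0.6],
  squeeze=20,
)

```text
time_s: 25.08
ee_pos: [0.6015, -0.1342, 0.1965]
eef_rot: [-3.138, -0.15, 0.002]
force: [1.1, -0.7, 0.6]
gripper_width: 0.0752
finger_force: 0.0
```

apply_moves(
  xyz=[
    [-0.49, -0.97, 0],
    [-0.49, -0.97, 0],
    [-0.49, -0.97, 0],
    [-0.49, -0.97, 0],
    [-0.49, -0.97, 0],
  ],
  rot=[
    [0, 0, 0],
    [0, 0, 0],
    [0, 0, 0],
    [0, 0, 0],
    [0, 0, 0],
  ],
  grip=[0.6, 0.6, 0.6, 0.6, 0.6],
)

```text
time_s: 25.5
ee_pos: [0.5435, -0.0424, 0.1967]
eef_rot: [-3.138, -0.15, 0.002]
force: [0.7, 0.2, 0.2]
gripper_width: 0.075
finger_force: 0.0
```

apply_moves(
  xyz=[
    [-0.49, -0.97, 0],
    [-0.49, -0.97, 0],
    [-0.49, -0.97, 0],
    [-0.49, -0.97, 0],
    [-0.49, -0.97, 0],
  ],
  rot=[
    [0, 0, 0],
    [0, 0, 0],
    [0, 0, 0],
    [0, 0, 0],
    [0, 0, 0],
  ],
  grip=[0.6, 0.6, 0.6, 0.6, 0.6],
)

```text
time_s: 25.92
ee_pos: [0.4854, 0.0494, 0.1968]
eef_rot: [-3.138, -0.15, 0.002]
force: [0.4, 1.0, -0.4]
gripper_width: 0.0755
finger_force: 0.0
```

apply_moves(
  xyz=[
    [-0.49, -0.97, 0],
    [-0.49, -0.97, 0],
    [-0.49, -0.97, 0],
    [-0.49, -0.97, 0],
    [0, 0, 0],
  ],
  rot=[
    [0, 0, 0],
    [0, 0, 0],
    [0, 0, 0],
    [0, 0, 0],
    [0, 0, 0],
  ],
  grip=[0.6, 0.6, 0.6, 0.6, 0.6],
)

```text
time_s: 26.33
ee_pos: [0.438, 0.1252, 0.1971]
eef_rot: [-3.137, -0.157, 0.001]
force: [0.5, 0.9, 0.3]
gripper_width: 0.0753
finger_force: 0.0
```

```bash
cat > c.py <<'E'
from h import *
import sys
np.set_printoptions(precision=4,suppress=True)
w=cam("wrist"); cv2.imwrite(sys.argv[1],w["color"]); o=sensors.get_obs(); print(o["ee_pos"],o["eef_rot"])
g=w["color"].max(2)
for n in ("fork","knife","spoon"):
    for d in vision.outline_of(w,n)[:2]:
        c,a,m,L=axis(pts(w,d["pixels"],.012)); P=pts(w,cv2.erode((d["pixels"]&(g<70)).astype(np.uint8),np.ones((3,3)))>0,.018)
        if len(P)<20: continue
        c2,a2,m2,L2=axis(P); print(n,round(d["p"],2),"all",m,round(a,3),round(L,3),"handle",m2,round(a2,3),round(L2,3),"grasp",m2+.0205*np.array([np.cos(a),np.sin(a)]))
E
python3 c.py pics/w8.png
```

```text
[0.439  0.1235 0.1971] [ 3.1378  0.1547 -0.0008]
fork 0.81 all [0.5216 0.1235] 0.104 0.18 handle [0.4792 0.1194] 0.106 0.09 grasp [0.4996 0.1216]
knife 0.89 all [0.5015 0.2575] 0.176 0.18 handle [0.4599 0.2475] 0.178 0.09 grasp [0.4801 0.2511]
spoon 0.73 all [0.5162 0.1892] 0.098 0.18 handle [0.4739 0.1843] 0.112 0.09 grasp [0.4943 0.1863]
```

View pics/w8.png

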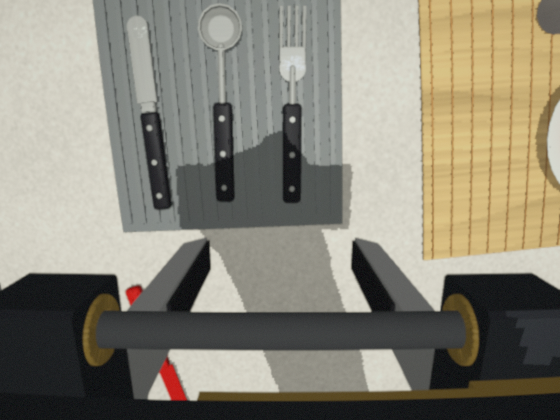

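The three handles are clear: knife (157,160), spoon (224,152), fork (292,153). All agree with the stated sizes.

apply_moves(
  xyz=[
    [1, 0.2, 0],
    [1, 0.2, 0],
    [1, 0, 0],
    [0, 0, 0],
    [0, 0, 1],
  ],
  rot=[
    [0, 0, 0],
    [0, 0, 0],
    [0, 0, 0],
    [0, 0, 0],
    [0, 0, 0],
  ],
  grip=[0, 0, 0, 0, 0],
)

```text
time_s: 26.95
ee_pos: [0.5028, 0.1197, 0.179]
eef_rot: [-3.137, -0.147, -0.005]
force: [-0.2, 1.2, 0.2]
gripper_width: 0.0475
finger_force: 0.0
```

apply_moves(
  xyz=[
    [0, 0, 1],
    [0, 0, 1],
    [0, 0, 1],
    [0, 0, 1],
    [0, 0, 1],
  ],
  rot=[
    [0, 0, 0],
    [0, 0, 0],
    [0, 0, 0],
    [0, 0, 0],
    [0, 0, 0],
  ],
  grip=[0, 0, 0, 0, 0],
)

```text
time_s: 27.37
ee_pos: [0.5004, 0.1191, 0.0761]
eef_rot: [3.138, 0.148, -0.001]
force: [-0.1, -0.3, 0.4]
gripper_width: 0.0474
finger_force: 0.0
```

apply_moves(
  xyz=[
    [0, 0, 1],
    [0, 0, 0],
    [0, 0, 0],
  ],
  rot=[
    [0, 0, 0],
    [0, 0, 0],
    [0, 0, 0],
  ],
  grip=[0, 0, 0],
)

```text
time_s: 27.62
ee_pos: [0.5, 0.1195, 0.0569]
eef_rot: [3.138, 0.149, -0.003]
force: [0.3, 1.3, 0.9]
gripper_width: 0.0472
finger_force: 0.0
```

apply_moves(
  xyz=[
    [0, -0.1, 0.8],
    [0, 0, 0.68],
    [0, 0, 0],
    [0, 0, 0],
    [0, 0, 0],
  ],
  rot=[
    [0, 0, 0],
    [0, 0, 0],
    [0, 0, 0],
    [0, 0, 0],
    [0, 0, 0],
  ],
  grip=[0, 0, 0, -1, -1],
)

```text
time_s: 28.03
ee_pos: [0.501, 0.122, 0.029]
eef_rot: [-3.138, -0.15, -0.002]
force: [0.3, 0.3, -0.2]
gripper_width: 0.0373
finger_force: 0.0
```

apply_moves(
  xyz=[
    [0, 0, 0],
    [0, 0, 0],
    [0, 0, 0],
    [0, 0, 0],
    [0, 0, 0],
  ],
  rot=[
    [0, 0, 0],
    [0, 0, 0],
    [0, 0, 0],
    [0, 0, 0],
    [0, 0, 0],
  ],
  grip=[-1, -1, -1, -1, -1],
)

```text
time_s: 28.45
ee_pos: [0.5007, 0.1219, 0.0282]
eef_rot: [3.138, 0.15, 0.001]
force: [-1.4, -1.2, 8.3]
gripper_width: 0.0177
finger_force: 20.0
```

apply_moves(
  xyz=[
    [0, 0, -0.3],
    [0, 0, -0.8],
    [0, 0, -1],
    [0, 0, -1],
    [0, 0, 0],
  ],
  rot=[
    [0, 0, 0],
    [0, 0, 0],
    [0, 0, 0],
    [0, 0, 0],
    [0, 0, 0],
  ],
  grip=[-1, -1, -1, -1, -1],
)

```text
time_s: 28.87
ee_pos: [0.5018, 0.1225, 0.0931]
eef_rot: [-3.137, -0.15, -0.007]
force: [1.1, -0.4, -0.1]
gripper_width: 0.0178
finger_force: 20.0
```

apply_moves(
  xyz=[
    [0, 0, 0],
    [0, 0, 0],
    [-0.23, 0.94, 0],
    [-0.23, 0.94, 0],
    [-0.23, 0.94, 0],
  ],
  rot=[
    [0, 0, -0.75],
    [0, 0, -0.75],
    [0, 0, 0],
    [0, 0, 0],
    [0, 0, 0],
  ],
  grip=[-1, -1, -1, -1, -1],
)

```text
time_s: 29.28
ee_pos: [0.4977, 0.0633, 0.0895]
eef_rot: [-3.126, -0.315, 0.001]
force: [0.8, 0.3, -0.7]
gripper_width: 0.0177
finger_force: 20.0
```

apply_moves(
  xyz=[
    [-0.23, 0.94, 0],
    [-0.23, 0.94, 0],
    [-0.23, 0.94, 0],
    [-0.23, 0.94, 0],
    [-0.23, 0.94, 0],
  ],
  rot=[
    [0, 0, 0],
    [0, 0, 0],
    [0, 0, 0],
    [0, 0, 0],
    [0, 0, 0],
  ],
  grip=[-1, -1, -1, -1, -1],
)

```text
time_s: 29.7
ee_pos: [0.4939, -0.0337, 0.0896]
eef_rot: [-3.126, -0.314, 0.0]
force: [0.0, 0.4, -0.1]
gripper_width: 0.0173
finger_force: 20.0
```

apply_moves(
  xyz=[
    [-0.23, 0.94, 0],
    [-0.23, 0.94, 0],
    [-0.23, 0.94, 0],
    [0, 0, 0],
    [0, 0, 0],
  ],
  rot=[
    [0, 0, 0],
    [0, 0, 0],
    [0, 0, 0],
    [0, 0, 0],
    [0, 0, 0],
  ],
  grip=[-1, -1, -1, -1, -1],
)

```text
time_s: 30.12
ee_pos: [0.4916, -0.0915, 0.0895]
eef_rot: [-3.126, -0.311, 0.001]
force: [-0.1, 0.3, -0.6]
gripper_width: 0.0177
finger_force: 20.0
```

apply_moves(
  xyz=[
    [0, 0, 1],
    [0, 0, 1],
    [0, 0, 0.9],
    [0, 0, 0.15],
    [0, 0, 0.1],
  ],
  rot=[
    [0, 0, 0],
    [0, 0, 0],
    [0, 0, 0],
    [0, 0, 0],
    [0, 0, 0],
  ],
  grip=[-1, -1, -1, -1, -1],
)

```text
time_s: 30.53
ee_pos: [0.4915, -0.0897, 0.0262]
eef_rot: [-3.125, -0.316, 0.002]
force: [-5.7, 1.4, 13.9]
gripper_width: 0.0178
finger_force: 20.0
```

apply_moves(
  xyz=[
    [0, 0, 0],
    [0, 0, 0],
    [0, 0, 0],
  ],
  rot=[
    [0, 0, 0],
    [0, 0, 0],
    [0, 0, 0],
  ],
  grip=[-1, -1, -1],
)

```text
time_s: 30.78
ee_pos: [0.4924, -0.0907, 0.0275]
eef_rot: [3.125, 0.314, 0.002]
force: [-0.0, -0.6, 0.8]
gripper_width: 0.018
finger_force: 20.0
```

apply_moves(
  xyz=[
    [0, 0, 0],
    [0, 0, 0],
    [0, 0, 0],
    [0, 0, -0.3],
    [0, 0, -1],
  ],
  rot=[
    [0, 0, 0],
    [0, 0, 0],
    [0, 0, 0],
    [0, 0, 0],
    [0, 0, 0],
  ],
  grip=[-0.35, -0.35, -0.35, -0.35, -0.35],
)

```text
time_s: 31.2
ee_pos: [0.4906, -0.0905, 0.0515]
eef_rot: [-3.124, -0.314, 0.005]
force: [-0.7, -0.6, -0.2]
gripper_width: 0.0301
finger_force: 0.0
```

apply_moves(
  xyz=[
    [0, 0, -1],
    [0, 0, -1],
    [0, 0, -1],
    [0, 0, -1],
    [0, 0, -1],
  ],
  rot=[
    [0, 0, 0],
    [0, 0, 0],
    [0, 0, 0],
    [0, 0, 0],
    [0, 0, 0],
  ],
  grip=[-0.3, -0.3, -0.3, 0, 0],
)

```text
time_s: 31.62
ee_pos: [0.4917, -0.0907, 0.1541]
eef_rot: [-3.126, -0.314, -0.0]
force: [0.4, -0.2, -0.8]
gripper_width: 0.043
finger_force: 0.0
```

Run:
```python
from h import *
np.set_printoptions(precision=4,suppress=True)
o=sensors.get_obs();print(o["ee_pos"],o["eef_rot"])
t=cam("top");cv2.imwrite("pics/t2.png",cv2.resize(t["color"][100:280,120:460],None,fx=2,fy=2)); w=cam("wrist"); cv2.imwrite("pics/w9.png",w["color"])
for p in(t,w):
  for d in vision.outline_of(p,"fork")[:1]: print(round(d["p"],2),axis(pts(p,d["pixels"],.01)))
```

```text
[ 0.4917 -0.0907  0.1541] [-3.1257 -0.3144 -0.0001]
0.95 (array([ 0.5136, -0.0859]), np.float64(0.20282730461460324), array([ 0.5124, -0.0862]), np.float64(0.18000639433348437))
```

View pics/w9.png

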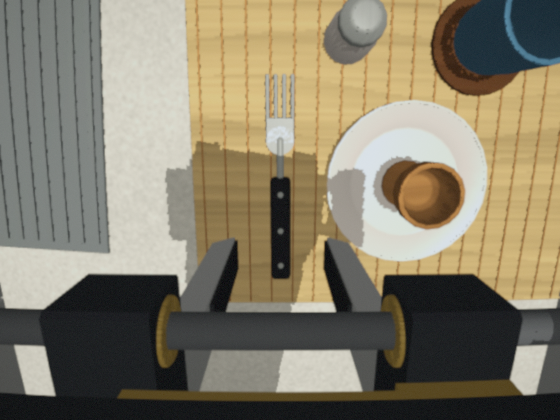

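The fork lies square, left of the plate (handle around (281,228)), and the egg cup and teacup are standing well.

apply_moves(
  xyz=[
    [0, 0, 0],
    [0.14, -1, 0],
    [0.14, -1, 0],
    [0.14, -1, 0],
    [0.14, -1, 0],
  ],
  rot=[
    [0, 0, 0.35],
    [0, 0, 0],
    [0, 0, 0],
    [0, 0, 0],
    [0, 0, 0],
  ],
  grip=[0, 0, 0, 0, 0],
)

```text
time_s: 32.23
ee_pos: [0.4883, -0.0092, 0.1519]
eef_rot: [-3.129, -0.273, 0.002]
force: [0.3, 0.5, 0.4]
gripper_width: 0.0473
finger_force: 0.0
```

apply_moves(
  xyz=[
    [0.14, -1, 0],
    [0.14, -1, 0],
    [0.14, -1, 0],
    [0.14, -1, 0],
    [0.14, -1, 0],
  ],
  rot=[
    [0, 0, 0],
    [0, 0, 0],
    [0, 0, 0],
    [0, 0, 0],
    [0, 0, 0],
  ],
  grip=[0, 0, 0, 0, 0],
)

```text
time_s: 32.65
ee_pos: [0.4845, 0.0918, 0.1518]
eef_rot: [-3.129, -0.274, 0.003]
force: [0.9, 0.9, 0.7]
gripper_width: 0.0474
finger_force: 0.0
```

apply_moves(
  xyz=[
    [0.14, -1, 0],
    [0.14, -1, 0],
    [0.14, -1, 0],
    [0.14, -1, 0],
    [0.14, -1, 0],
  ],
  rot=[
    [0, 0, 0],
    [0, 0, 0],
    [0, 0, 0],
    [0, 0, 0],
    [0, 0, 0],
  ],
  grip=[0, 0, 0, 0, 0],
)

```text
time_s: 33.07
ee_pos: [0.4809, 0.1926, 0.1518]
eef_rot: [3.13, 0.274, -0.002]
force: [0.2, -0.2, 0.8]
gripper_width: 0.0469
finger_force: 0.0
```

apply_moves(
  xyz=[
    [0.14, -1, 0],
    [0.14, -1, 0],
    [0.14, -0.9, 0],
    [0, 0, 0],
    [0, 0, 0],
  ],
  rot=[
    [0, 0, 0],
    [0, 0, 0],
    [0, 0, 0],
    [0, 0, 0],
    [0, 0, 0],
  ],
  grip=[0, 0, 0, 0, 0],
)

```text
time_s: 33.48
ee_pos: [0.4789, 0.2509, 0.1517]
eef_rot: [-3.129, -0.277, 0.003]
force: [1.0, -1.2, -0.4]
gripper_width: 0.0471
finger_force: 0.0
```

apply_moves(
  xyz=[
    [0, 0, 1],
    [0, 0, 1],
    [0, 0, 1],
    [0, 0, 1],
    [0, 0, 0.5],
  ],
  rot=[
    [0, 0, 0],
    [0, 0, 0],
    [0, 0, 0],
    [0, 0, 0],
    [0, 0, 0],
  ],
  grip=[0, 0, 0, 0, 0],
)

```text
time_s: 33.9
ee_pos: [0.4787, 0.2485, 0.0602]
eef_rot: [3.128, 0.273, -0.005]
force: [-0.0, 0.0, -0.6]
gripper_width: 0.047
finger_force: 0.0
```

apply_moves(
  xyz=[
    [0, 0, 0],
    [0, 0, 0],
  ],
  rot=[
    [0, 0, 0],
    [0, 0, 0],
  ],
  grip=[0, 0],
)

```text
time_s: 34.07
ee_pos: [0.4796, 0.2499, 0.0627]
eef_rot: [3.129, 0.275, -0.001]
force: [-1.0, 0.2, 1.2]
gripper_width: 0.047
finger_force: 0.0
```

apply_moves(
  xyz=[
    [0, -0.06, 0.9],
    [0, 0, 0.85],
    [0, 0, 0],
    [0, 0, 0],
    [0, 0, 0],
  ],
  rot=[
    [0, 0, 0],
    [0, 0, 0],
    [0, 0, 0],
    [0, 0, 0],
    [0, 0, 0],
  ],
  grip=[0, 0, 0, -1, -1],
)

```text
time_s: 34.48
ee_pos: [0.48, 0.2518, 0.029]
eef_rot: [-3.129, -0.276, -0.002]
force: [0.7, 0.7, 0.0]
gripper_width: 0.0371
finger_force: 0.0
```

apply_moves(
  xyz=[
    [0, 0, 0],
    [0, 0, 0],
    [0, 0, 0],
    [0, 0, 0],
    [0, 0, 0],
  ],
  rot=[
    [0, 0, 0],
    [0, 0, 0],
    [0, 0, 0],
    [0, 0, 0],
    [0, 0, 0],
  ],
  grip=[-1, -1, -1, -1, -1],
)

```text
time_s: 34.9
ee_pos: [0.4798, 0.2516, 0.0284]
eef_rot: [-3.129, -0.276, -0.001]
force: [-0.9, -1.2, 8.3]
gripper_width: 0.0177
finger_force: 20.0
```

apply_moves(
  xyz=[
    [0, 0, -0.3],
    [0, 0, -0.8],
    [0, 0, -1],
    [0, 0, -1],
    [0, 0, -1],
  ],
  rot=[
    [0, 0, 0],
    [0, 0, 0],
    [0, 0, 0],
    [0, 0, 0],
    [0, 0, 0],
  ],
  grip=[-1, -1, -1, -1, -1],
)

```text
time_s: 35.32
ee_pos: [0.4792, 0.2515, 0.1109]
eef_rot: [-3.129, -0.276, 0.0]
force: [-0.6, 0.4, -0.6]
gripper_width: 0.0174
finger_force: 20.0
```

apply_moves(
  xyz=[
    [0, 0, -1],
    [0, 0, -1],
    [0, 0, 0],
  ],
  rot=[
    [0, 0, 0],
    [0, 0, 0],
    [0, 0, 0],
  ],
  grip=[-1, -1, -1],
)

```text
time_s: 35.57
ee_pos: [0.4806, 0.2524, 0.1535]
eef_rot: [-3.128, -0.276, -0.007]
force: [0.7, 0.4, 0.1]
gripper_width: 0.0176
finger_force: 20.0
```

apply_moves(
  xyz=[
    [0, 0, 0],
    [-0.1, 0.99, 0],
    [-0.1, 0.99, 0],
    [-0.1, 0.99, 0],
    [-0.1, 0.99, 0],
  ],
  rot=[
    [0, 0, -0.35],
    [0, 0, 0],
    [0, 0, 0],
    [0, 0, 0],
    [0, 0, 0],
  ],
  grip=[-1, -1, -1, -1, -1],
)

```text
time_s: 35.98
ee_pos: [0.4867, 0.1712, 0.1487]
eef_rot: [3.126, 0.317, -0.002]
force: [0.2, 0.4, -0.6]
gripper_width: 0.0175
finger_force: 20.0
```

apply_moves(
  xyz=[
    [-0.1, 0.99, 0],
    [-0.1, 0.99, 0],
    [-0.1, 0.99, 0],
    [-0.1, 0.99, 0],
    [-0.1, 0.99, 0],
  ],
  rot=[
    [0, 0, 0],
    [0, 0, 0],
    [0, 0, 0],
    [0, 0, 0],
    [0, 0, 0],
  ],
  grip=[-1, -1, -1, -1, -1],
)

```text
time_s: 36.4
ee_pos: [0.4966, 0.0722, 0.1488]
eef_rot: [-3.125, -0.316, 0.002]
force: [-0.5, -0.4, -0.9]
gripper_width: 0.0177
finger_force: 20.0
```

apply_moves(
  xyz=[
    [-0.1, 0.99, 0],
    [-0.1, 0.99, 0],
    [-0.1, 0.99, 0],
    [-0.1, 0.99, 0],
    [-0.1, 0.99, 0],
  ],
  rot=[
    [0, 0, 0],
    [0, 0, 0],
    [0, 0, 0],
    [0, 0, 0],
    [0, 0, 0],
  ],
  grip=[-1, -1, -1, -1, -1],
)

```text
time_s: 36.82
ee_pos: [0.5065, -0.0267, 0.1488]
eef_rot: [-3.125, -0.316, 0.002]
force: [0.4, 0.5, 0.2]
gripper_width: 0.0179
finger_force: 20.0
```

apply_moves(
  xyz=[
    [-0.1, 0.99, 0],
    [-0.1, 0.99, 0],
    [-0.1, 0.99, 0],
    [-0.1, 0.99, 0],
    [-0.1, 0.99, 0],
  ],
  rot=[
    [0, 0, 0],
    [0, 0, 0],
    [0, 0, 0],
    [0, 0, 0],
    [0, 0, 0],
  ],
  grip=[-1, -1, -1, -1, -1],
)

```text
time_s: 37.23
ee_pos: [0.5164, -0.1257, 0.1487]
eef_rot: [-3.125, -0.316, 0.002]
force: [-0.0, -0.1, -0.7]
gripper_width: 0.0176
finger_force: 20.0
```

apply_moves(
  xyz=[
    [-0.1, 0.99, 0],
    [-0.1, 0.99, 0],
    [-0.1, 0.99, 0],
    [-0.1, 0.99, 0],
    [-0.1, 0.99, 0],
  ],
  rot=[
    [0, 0, 0],
    [0, 0, 0],
    [0, 0, 0],
    [0, 0, 0],
    [0, 0, 0],
  ],
  grip=[-1, -1, -1, -1, -1],
)

```text
time_s: 37.65
ee_pos: [0.5263, -0.2246, 0.1486]
eef_rot: [-3.125, -0.316, 0.002]
force: [-0.1, 0.2, 0.1]
gripper_width: 0.0177
finger_force: 20.0
```

apply_moves(
  xyz=[
    [-0.1, 0.99, 0],
    [-0.1, 0.99, 0],
    [-0.1, 0.99, 0],
    [-0.1, 0.99, 0],
    [0, 0, 0],
  ],
  rot=[
    [0, 0, 0],
    [0, 0, 0],
    [0, 0, 0],
    [0, 0, 0],
    [0, 0, 0],
  ],
  grip=[-1, -1, -1, -1, -1],
)

```text
time_s: 38.07
ee_pos: [0.5337, -0.3068, 0.1482]
eef_rot: [3.126, 0.31, -0.003]
force: [-0.1, -1.0, -0.9]
gripper_width: 0.0177
finger_force: 20.0
```

apply_moves(
  xyz=[
    [0, 0, 0],
    [0, 0, 0],
  ],
  rot=[
    [0, 0, 0],
    [0, 0, 0],
  ],
  grip=[-1, -1],
)

```text
time_s: 38.23
ee_pos: [0.5345, -0.302, 0.1488]
eef_rot: [-3.124, -0.316, 0.002]
force: [-0.3, 0.7, -0.4]
gripper_width: 0.0177
finger_force: 20.0
```

apply_moves(
  xyz=[
    [0, 0.12, 1],
    [0, 0, 1],
    [0, 0, 1],
    [0, 0, 1],
    [0, 0, 1],
  ],
  rot=[
    [0, 0, 0],
    [0, 0, 0],
    [0, 0, 0],
    [0, 0, 0],
    [0, 0, 0],
  ],
  grip=[-1, -1, -1, -1, -1],
)

```text
time_s: 38.65
ee_pos: [0.5353, -0.304, 0.0486]
eef_rot: [-3.125, -0.317, 0.0]
force: [2.1, -0.6, -0.9]
gripper_width: 0.0176
finger_force: 20.0
```

apply_moves(
  xyz=[
    [0, 0, 0.8],
    [0, 0, 0.15],
    [0, 0, 0.1],
    [0, 0, 0.05],
    [0, 0, 0],
  ],
  rot=[
    [0, 0, 0],
    [0, 0, 0],
    [0, 0, 0],
    [0, 0, 0],
    [0, 0, 0],
  ],
  grip=[-1, -1, -1, -1, -1],
)

```text
time_s: 39.07
ee_pos: [0.5358, -0.3052, 0.0285]
eef_rot: [3.125, 0.315, 0.001]
force: [-0.4, -0.2, -0.4]
gripper_width: 0.0175
finger_force: 20.0
```

apply_moves(
  xyz=[
    [0, 0, 0],
    [0, 0, 0],
  ],
  rot=[
    [0, 0, 0],
    [0, 0, 0],
  ],
  grip=[-1, -1],
)

```text
time_s: 39.23
ee_pos: [0.5356, -0.3055, 0.0284]
eef_rot: [3.125, 0.314, 0.001]
force: [-1.2, -0.5, -1.2]
gripper_width: 0.0178
finger_force: 20.0
```

apply_moves(
  xyz=[
    [0, 0, 0.08],
    [0, 0, 0],
    [0, 0, 0],
  ],
  rot=[
    [0, 0, 0],
    [0, 0, 0],
    [0, 0, 0],
  ],
  grip=[-1, -1, -1],
)

```text
time_s: 39.48
ee_pos: [0.5355, -0.3055, 0.0264]
eef_rot: [3.125, 0.314, 0.001]
force: [0.6, 0.4, 3.7]
gripper_width: 0.018
finger_force: 20.0
```

apply_moves(
  xyz=[
    [0, 0, 0],
    [0, 0, 0],
    [0, 0, 0],
    [0, 0, -0.3],
    [0, 0, -1],
  ],
  rot=[
    [0, 0, 0],
    [0, 0, 0],
    [0, 0, 0],
    [0, 0, 0],
    [0, 0, 0],
  ],
  grip=[-0.35, -0.35, -0.35, -0.35, -0.35],
)

```text
time_s: 39.9
ee_pos: [0.5339, -0.3046, 0.0502]
eef_rot: [-3.123, -0.314, 0.005]
force: [0.4, -0.4, 0.6]
gripper_width: 0.0305
finger_force: 0.0
```

apply_moves(
  xyz=[
    [0, 0, -1],
    [0, 0, -1],
    [0, 0, -1],
    [0, 0, -1],
    [0, 0, -1],
  ],
  rot=[
    [0, 0, 0],
    [0, 0, 0],
    [0, 0, 0],
    [0, 0, 0],
    [0, 0, 0],
  ],
  grip=[-0.3, -0.3, -0.3, 0, 0],
)

```text
time_s: 40.32
ee_pos: [0.5352, -0.3052, 0.1534]
eef_rot: [-3.126, -0.314, -0.0]
force: [-0.2, -0.2, -0.6]
gripper_width: 0.0432
finger_force: 0.0
```

```bash
cat > f.py <<'E'
from h import *
import sys
np.set_printoptions(precision=4,suppress=True)
o=sensors.get_obs();print(o["ee_pos"],o["eef_rot"])
t=cam("top"); w=cam("wrist"); cv2.imwrite(sys.argv[1],w["color"])
for k,p in(("t",t),("w",w)):
  for n in sys.argv[2:]:
    for d in vision.outline_of(p,n)[:2]: c,a,m,L=axis(pts(p,d["pixels"],.01)); print(k,n,round(d["p"],2),m,round(a,3),round(L,3))
E
python3 f.py pics/w10.png knife spoon
```

```text
[ 0.5352 -0.3052  0.1534] [-3.1258 -0.3143 -0.    ]
t knife 0.73 [ 0.515  -0.3097] 0.168 0.094
t knife 0.55 [0.2352 0.2421] 0.362 0.181
t spoon 0.59 [0.5178 0.1872] 0.091 0.182
w knife 0.83 [ 0.5565 -0.3004] 0.203 0.18
w spoon 0.32 [ 0.5224 -0.1768] -0.978 0.08
```

apply_moves(
  xyz=[
    [0, 0, 0],
    [0, 0, 0],
    [0, -1, 0],
    [0, -1, 0],
    [0, -1, 0],
  ],
  rot=[
    [0, 0, 0.73],
    [0, 0, 0.73],
    [0, 0, 0],
    [0, 0, 0],
    [0, 0, 0],
  ],
  grip=[0, 0, 0, 0, 0],
)

```text
time_s: 41.03
ee_pos: [0.5288, -0.2447, 0.151]
eef_rot: [-3.137, -0.154, 0.002]
force: [0.2, 0.6, -0.5]
gripper_width: 0.0468
finger_force: 0.0
```

apply_moves(
  xyz=[
    [0.1, -1, 0],
    [0.1, -1, 0],
    [0.1, -1, 0],
    [0.1, -1, 0],
    [0, -1, 0],
  ],
  rot=[
    [0, 0, 0],
    [0, 0, 0],
    [0, 0, 0],
    [0, 0, 0],
    [0, 0, 0],
  ],
  grip=[0, 0, 0, 0, 0],
)

```text
time_s: 41.45
ee_pos: [0.5272, -0.1441, 0.1512]
eef_rot: [-3.137, -0.155, 0.002]
force: [0.4, 0.4, 0.2]
gripper_width: 0.0471
finger_force: 0.0
```

apply_moves(
  xyz=[
    [0, -1, 0],
    [0, -1, 0],
    [0, -1, 0],
    [0, -1, 0],
    [0, -1, 0],
  ],
  rot=[
    [0, 0, 0],
    [0, 0, 0],
    [0, 0, 0],
    [0, 0, 0],
    [0, 0, 0],
  ],
  grip=[0, 0, 0, 0, 0],
)

```text
time_s: 41.87
ee_pos: [0.517, -0.0448, 0.1513]
eef_rot: [-3.137, -0.154, 0.002]
force: [-0.3, -0.8, 0.6]
gripper_width: 0.0474
finger_force: 0.0
```

apply_moves(
  xyz=[
    [0, -1, 0],
    [0, -1, 0],
    [0, -1, 0],
    [0, -1, 0],
    [0, -1, 0],
  ],
  rot=[
    [0, 0, 0],
    [0, 0, 0],
    [0, 0, 0],
    [0, 0, 0],
    [0, 0, 0],
  ],
  grip=[0, 0, 0, 0, 0],
)

```text
time_s: 42.28
ee_pos: [0.5072, 0.0546, 0.1513]
eef_rot: [-3.138, -0.154, 0.002]
force: [-0.3, -0.3, 0.0]
gripper_width: 0.0468
finger_force: 0.0
```

apply_moves(
  xyz=[
    [0, -1, 0],
    [0, -1, 0],
    [0, -1, 0],
    [0, -1, 0],
    [0, -1, 0],
  ],
  rot=[
    [0, 0, 0],
    [0, 0, 0],
    [0, 0, 0],
    [0, 0, 0],
    [0, 0, 0],
  ],
  grip=[0, 0, 0, 0, 0],
)

```text
time_s: 42.7
ee_pos: [0.4974, 0.1541, 0.1513]
eef_rot: [3.138, 0.154, -0.002]
force: [0.3, 0.9, -0.5]
gripper_width: 0.047
finger_force: 0.0
```

apply_moves(
  xyz=[
    [0, -1, 0],
    [0, -0.7, 0],
    [0, 0, 0],
    [0, 0, 0],
    [0, 0, 0],
  ],
  rot=[
    [0, 0, 0],
    [0, 0, 0],
    [0, 0, 0],
    [0, 0, 0],
    [0, 0, 0],
  ],
  grip=[0, 0, 0, 0, 0],
)

```text
time_s: 43.12
ee_pos: [0.4946, 0.1862, 0.1515]
eef_rot: [3.137, 0.154, -0.002]
force: [0.2, 0.8, -0.6]
gripper_width: 0.047
finger_force: 0.0
```

```bash
python3 c.py pics/w11.png
```

```text
[0.4947 0.186  0.1516] [ 3.1374  0.1527 -0.0013]
spoon 0.79 all [0.5158 0.1888] 0.096 0.18 handle [0.4753 0.1847] 0.09 0.091 grasp [0.4957 0.1867]
```

apply_moves(
  xyz=[
    [0, 0, 1],
    [0, 0, 1],
    [0, 0, 1],
    [0, 0, 1],
    [0, 0, 1],
  ],
  rot=[
    [0, 0, 0],
    [0, 0, 0],
    [0, 0, 0],
    [0, 0, 0],
    [0, 0, 0],
  ],
  grip=[0, 0, 0, 0, 0],
)

```text
time_s: 43.73
ee_pos: [0.4949, 0.1865, 0.0512]
eef_rot: [-3.138, -0.153, -0.0]
force: [0.9, 0.1, 1.0]
gripper_width: 0.0466
finger_force: 0.0
```

apply_moves(
  xyz=[
    [0, -0.03, 0.9],
    [0, 0, 0.28],
    [0, 0, 0],
    [0, 0, 0],
    [0, 0, 0],
  ],
  rot=[
    [0, 0, 0],
    [0, 0, 0],
    [0, 0, 0],
    [0, 0, 0],
    [0, 0, 0],
  ],
  grip=[0, 0, 0, -1, -1],
)

```text
time_s: 44.15
ee_pos: [0.4953, 0.1878, 0.0295]
eef_rot: [-3.137, -0.154, -0.002]
force: [0.7, 0.7, 0.7]
gripper_width: 0.037
finger_force: 0.0
```

apply_moves(
  xyz=[
    [0, 0, 0],
    [0, 0, 0],
    [0, 0, 0],
    [0, 0, 0],
    [0, 0, 0],
  ],
  rot=[
    [0, 0, 0],
    [0, 0, 0],
    [0, 0, 0],
    [0, 0, 0],
    [0, 0, 0],
  ],
  grip=[-1, -1, -1, -1, -1],
)

```text
time_s: 44.57
ee_pos: [0.495, 0.1876, 0.029]
eef_rot: [3.138, 0.154, 0.001]
force: [-1.0, -0.8, 7.4]
gripper_width: 0.0177
finger_force: 20.0
```

apply_moves(
  xyz=[
    [0, 0, -0.3],
    [0, 0, -0.8],
    [0, 0, -1],
    [0, 0, -1],
    [0, 0, -1],
  ],
  rot=[
    [0, 0, 0],
    [0, 0, 0],
    [0, 0, 0],
    [0, 0, 0],
    [0, 0, 0],
  ],
  grip=[-1, -1, -1, -1, -1],
)

```text
time_s: 44.98
ee_pos: [0.4945, 0.1877, 0.1117]
eef_rot: [-3.138, -0.155, 0.0]
force: [0.2, 0.5, -1.1]
gripper_width: 0.0178
finger_force: 20.0
```

apply_moves(
  xyz=[
    [0, 0, -1],
    [0, 0, -1],
    [0, 0, 0],
    [0, 0, 0],
    [0, 0, 0],
  ],
  rot=[
    [0, 0, 0],
    [0, 0, 0],
    [0, 0, -0.73],
    [0, 0, -0.73],
    [0, 0, 0],
  ],
  grip=[-1, -1, -1, -1, -1],
)

```text
time_s: 45.4
ee_pos: [0.4947, 0.1877, 0.1511]
eef_rot: [-3.125, -0.318, -0.001]
force: [0.9, 0.1, -1.8]
gripper_width: 0.0179
finger_force: 20.0
```

apply_moves(
  xyz=[
    [-0.11, 1, 0],
    [-0.11, 1, 0],
    [-0.11, 1, 0],
    [-0.11, 1, 0],
    [-0.11, 1, 0],
  ],
  rot=[
    [0, 0, 0],
    [0, 0, 0],
    [0, 0, 0],
    [0, 0, 0],
    [0, 0, 0],
  ],
  grip=[-1, -1, -1, -1, -1],
)

```text
time_s: 45.82
ee_pos: [0.5036, 0.0866, 0.1505]
eef_rot: [-3.126, -0.311, 0.001]
force: [0.7, 0.4, -0.6]
gripper_width: 0.0173
finger_force: 20.0
```

apply_moves(
  xyz=[
    [-0.11, 1, 0],
    [-0.11, 1, 0],
    [-0.11, 1, 0],
    [-0.11, 1, 0],
    [-0.11, 1, 0],
  ],
  rot=[
    [0, 0, 0],
    [0, 0, 0],
    [0, 0, 0],
    [0, 0, 0],
    [0, 0, 0],
  ],
  grip=[-1, -1, -1, -1, -1],
)

```text
time_s: 46.23
ee_pos: [0.5127, -0.0136, 0.1505]
eef_rot: [-3.126, -0.311, 0.0]
force: [0.3, 0.2, -0.7]
gripper_width: 0.0178
finger_force: 20.0
```

apply_moves(
  xyz=[
    [-0.11, 1, 0],
    [-0.11, 1, 0],
    [-0.11, 1, 0],
    [-0.11, 1, 0],
    [-0.11, 1, 0],
  ],
  rot=[
    [0, 0, 0],
    [0, 0, 0],
    [0, 0, 0],
    [0, 0, 0],
    [0, 0, 0],
  ],
  grip=[-1, -1, -1, -1, -1],
)

```text
time_s: 46.65
ee_pos: [0.5218, -0.1138, 0.1505]
eef_rot: [-3.126, -0.311, 0.0]
force: [0.4, 0.3, -0.7]
gripper_width: 0.0177
finger_force: 20.0
```

apply_moves(
  xyz=[
    [-0.11, 1, 0],
    [-0.11, 1, 0],
    [-0.11, 1, 0],
    [-0.11, 1, 0],
    [-0.11, 1, 0],
  ],
  rot=[
    [0, 0, 0],
    [0, 0, 0],
    [0, 0, 0],
    [0, 0, 0],
    [0, 0, 0],
  ],
  grip=[-1, -1, -1, -1, -1],
)

```text
time_s: 47.07
ee_pos: [0.531, -0.2139, 0.1504]
eef_rot: [-3.126, -0.311, 0.001]
force: [1.1, 0.6, -0.4]
gripper_width: 0.0177
finger_force: 20.0
```

apply_moves(
  xyz=[
    [-0.11, 1, 0],
    [-0.11, 1, 0],
    [-0.11, 1, 0],
    [-0.11, 1, 0],
    [-0.11, 1, 0],
  ],
  rot=[
    [0, 0, 0],
    [0, 0, 0],
    [0, 0, 0],
    [0, 0, 0],
    [0, 0, 0],
  ],
  grip=[-1, -1, -1, -1, -1],
)

```text
time_s: 47.48
ee_pos: [0.5401, -0.3141, 0.1504]
eef_rot: [-3.126, -0.311, 0.001]
force: [-0.4, -0.3, -0.5]
gripper_width: 0.0174
finger_force: 20.0
```

apply_moves(
  xyz=[
    [-0.11, 1, 0],
    [-0.11, 1, 0],
    [0, 0, 0],
    [0, 0, 0],
    [0, 0, 0],
  ],
  rot=[
    [0, 0, 0],
    [0, 0, 0],
    [0, 0, 0],
    [0, 0, 0],
    [0, 0, 0],
  ],
  grip=[-1, -1, -1, -1, -1],
)

```text
time_s: 47.9
ee_pos: [0.5439, -0.3524, 0.1503]
eef_rot: [-3.125, -0.313, 0.0]
force: [1.0, 0.7, -1.5]
gripper_width: 0.0177
finger_force: 20.0
```

```bash
python3 f.py pics/w12.png spoon knife
```

```text
[ 0.5439 -0.3524  0.1503] [-3.125  -0.3134  0.0004]
t spoon 0.67 [ 0.6078 -0.3873] 0.193 0.201
t knife 0.63 [0.2368 0.2429] 0.364 0.18
t knife 0.62 [ 0.5566 -0.3011] 0.198 0.175
w spoon 0.92 [ 0.5308 -0.3536] 0.206 0.309
w knife 0.76 [ 0.5582 -0.2994] 0.197 0.177
```

apply_moves(
  xyz=[
    [0, 0, 1],
    [0, 0, 1],
    [0, 0, 1],
    [0, 0, 1],
    [0, 0, 1],
  ],
  rot=[
    [0, 0, 0],
    [0, 0, 0],
    [0, 0, 0],
    [0, 0, 0],
    [0, 0, 0],
  ],
  grip=[-1, -1, -1, -1, -1],
)

```text
time_s: 48.62
ee_pos: [0.5439, -0.3532, 0.0496]
eef_rot: [3.126, 0.314, 0.0]
force: [0.5, 0.1, 0.6]
gripper_width: 0.0175
finger_force: 20.0
```

apply_moves(
  xyz=[
    [0, 0, 0.8],
    [0, 0, 0.2],
    [0, 0, 0.05],
    [0, 0, 0],
    [0, 0, 0],
  ],
  rot=[
    [0, 0, 0],
    [0, 0, 0],
    [0, 0, 0],
    [0, 0, 0],
    [0, 0, 0],
  ],
  grip=[-1, -1, -1, -1, -1],
)

```text
time_s: 49.03
ee_pos: [0.5445, -0.3536, 0.0306]
eef_rot: [3.125, 0.314, 0.002]
force: [0.1, 0.0, -0.0]
gripper_width: 0.0173
finger_force: 20.0
```

apply_moves(
  xyz=[
    [0, -0.05, 0.12],
    [0, 0, 0.06],
    [0, 0, 0],
    [0, 0, 0],
  ],
  rot=[
    [0, 0, 0],
    [0, 0, 0],
    [0, 0, 0],
    [0, 0, 0],
  ],
  grip=[-1, -1, -1, -1],
)

```text
time_s: 49.37
ee_pos: [0.5442, -0.3525, 0.0269]
eef_rot: [3.125, 0.314, 0.001]
force: [-1.2, 1.5, 8.1]
gripper_width: 0.0179
finger_force: 20.0
```

Contact. I'll release, retreat straight up, then back towards the robot.

apply_moves(
  xyz=[
    [0, 0, 0],
    [0, 0, 0],
    [0, 0, 0],
    [0, 0, -0.3],
    [0, 0, -1],
  ],
  rot=[
    [0, 0, 0],
    [0, 0, 0],
    [0, 0, 0],
    [0, 0, 0],
    [0, 0, 0],
  ],
  grip=[-0.35, -0.35, -0.35, -0.35, -0.35],
)

```text
time_s: 49.78
ee_pos: [0.5423, -0.3516, 0.0499]
eef_rot: [-3.123, -0.314, 0.005]
force: [-0.2, -1.0, 0.3]
gripper_width: 0.0306
finger_force: 0.0
```

apply_moves(
  xyz=[
    [0, 0, -1],
    [0, 0, -1],
    [0, 0, -1],
    [0, 0, -1],
    [0, 0, -1],
  ],
  rot=[
    [0, 0, 0],
    [0, 0, 0],
    [0, 0, 0],
    [0, 0, 0],
    [0, 0, 0],
  ],
  grip=[-0.3, -0.3, -0.3, 0, 0],
)

```text
time_s: 50.2
ee_pos: [0.5436, -0.3523, 0.1533]
eef_rot: [3.126, 0.314, 0.0]
force: [-0.6, -0.5, -0.9]
gripper_width: 0.0431
finger_force: 0.0
```

apply_moves(
  xyz=[
    [-0.5, 0, -1],
    [-1, 0, -1],
    [-1, 0, -1],
    [-1, 0, -1],
    [-1, 0, 0],
  ],
  rot=[
    [0, 0, 0],
    [0, 0, 0],
    [0, 0, 0],
    [0, 0, 0],
    [0, 0, 0],
  ],
  grip=[0, 0, 0, 0, 0],
)

```text
time_s: 50.62
ee_pos: [0.4559, -0.3709, 0.2359]
eef_rot: [3.122, 0.314, 0.005]
force: [0.2, -0.6, -0.2]
gripper_width: 0.0469
finger_force: 0.0
```

apply_moves(
  xyz=[
    [0, -1, 0],
    [0, -1, 0],
    [0, -1, 0],
    [0, 0, 0],
    [0, 0, 0],
  ],
  rot=[
    [0, 0, 0],
    [0, 0, 0],
    [0, 0, 0],
    [0, 0, 0],
    [0, 0, 0],
  ],
  grip=[0, 0, 0, 0, 0],
)

```text
time_s: 51.03
ee_pos: [0.4437, -0.311, 0.2326]
eef_rot: [3.125, 0.316, 0.0]
force: [0.1, -0.3, -0.7]
gripper_width: 0.0471
finger_force: 0.0
```

```bash
cat > v.py <<'E'
from h import *
np.set_printoptions(precision=4,suppress=True)
w=cam("wrist");cv2.imwrite("pics/w13.png",w["color"]);t=cam("top");s=cam("scene");cv2.imwrite("pics/t3.png",cv2.resize(t["color"][100:280,230:460],None,fx=3,fy=3))
th=.2; E=np.array([[np.cos(th),np.sin(th)],[-np.sin(th),np.cos(th)]]); pl=np.array([.534,-.1935])
for k,p in(("w",w),("t",t),("s",s)):
  for n in("fork","knife","spoon"):
    for d in vision.outline_of(p,n)[:2]:
      c,a,m,L=axis(pts(p,d["pixels"],.01)); q=E@(m-pl)
      if abs(q[1])<.25: print(k,n,round(d["p"],2),"mid in plate",q,"dyaw",round(a-th,3),round(L,3))
  for n,z in(("plate",.004),("egg_cup",.01),("coaster",.004),("teacup",.01),("salt_shaker",.004)):
    for d in vision.spot_point(p,n)[:1]: print(k,n,round(d["p"],2),onz(p,d["point"],z)[0,:2])
E
python3 v.py
```

```text
w knife 0.93 mid in plate [-0.0058 -0.1091] dyaw 0.002 0.167
w spoon 0.79 mid in plate [-0.0065 -0.1574] dyaw 0.002 0.17
w spoon 0.61 mid in plate [0.0057 0.0136] dyaw 1.127 0.07
w egg_cup 0.64 [ 0.5321 -0.1926]
t fork 0.88 mid in plate [-0.0121  0.1074] dyaw 0.001 0.148
t knife 0.7 mid in plate [ 0.0027 -0.1075] dyaw -0.055 0.176
t spoon 0.79 mid in plate [ 0.0436 -0.1577] dyaw -0.021 0.097
t plate 0.73 [ 0.5338 -0.1906]
t egg_cup 0.94 [ 0.5296 -0.1947]
t coaster 0.6 [ 0.6587 -0.2262]
t teacup 0.91 [ 0.6508 -0.226 ]
t salt_shaker 0.54 [ 0.6403 -0.1114]
s fork 0.97 mid in plate [-0.0023  0.1083] dyaw 0.001 0.183
s knife 0.69 mid in plate [-0.0187 -0.1126] dyaw 0.1 0.148
s spoon 0.66 mid in plate [-0.0354 -0.1578] dyaw 0.057 0.118
s plate 0.83 [ 0.5297 -0.2026]
s egg_cup 0.64 [ 0.6459 -0.1077]
s coaster 0.84 [ 0.6523 -0.2371]
s teacup 0.72 [ 0.6613 -0.2226]
```

View pics/t3.png

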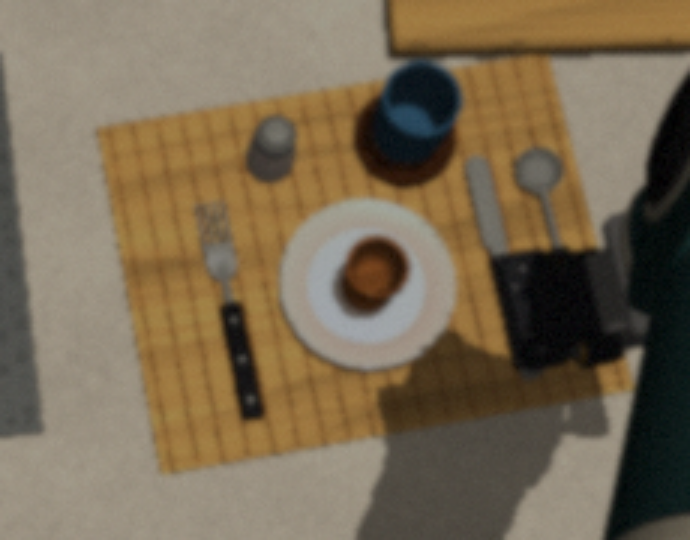

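The table is laid: fork left (235,310), egg cup on the plate (370,272), teacup on the coaster, knife and spoon right, and everything measures well inside tolerance. I'm handing in.

```bash
python3 -c "
from station import ctrl; print(ctrl.hand_in())"
```

```text
the job is handed in; nothing more can be done
None
```

The breakfast place is laid and handed in at about 51 s. My last camera measurements put everything within tolerance, but the hand-in returned no verdict.

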